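Rebuild the spindle stack of a specimen rotator

TASK

The specimen rotator beside the microscope has been stripped for cleaning: put its stack back on the leaning spindle. Thread on the brass spacer sleeve first, then the blue vial disc with its hub pointing up the spindle, then the black knurled collar; guide each one gently down until it sits fully home on what is below it, and let go. Leave the other things on the bench where they are.

Things in the scene. Friction and masses are not known exactly. Their poses are not given: they have to be found in the camera images.
- rotator: white wedge-shaped console of the rotator, fixed, 150 deep (x) x 170 wide (y) mm; origin at the centre of its underside; its low front (own -x side, 42 mm high, with knob, display, green switch) faces the robot within 0.3 rad, its back is 117 mm high; the top slopes at 30 deg, the spindle stands square to it
- spindle: bare steel spindle, fixed. Origin on its axis at the shoulder, the face on which the first ring rests; own +z points up along the spindle, 30 deg from vertical, leaning to the console's front; own y is level. The post is 12 mm thick and straight to 66 mm above the shoulder, then tapers to 6 mm at the tip. The shoulder is 30 mm wide; the console's sloping top lies 16 mm below it
- spindle_tip (a point): centre of the spindle's free upper end, 74 mm from the shoulder along the axis. The rings fit with 2 mm play all round; one let go part-way can stick there or shoot down the leaning spindle, so they are led down to the stop
- sleeve: loose brass spacer sleeve, a plain ring 34 mm outside, 16 mm bore, 22 mm high, about 110 g, standing on the bench, same both ways up; origin at the centre of its lower end, z along the bore
- sleeve_mid (a point): middle of the sleeve, on the axis of its bore, 11 mm above its lower end; belongs 11 mm above the shoulder
- disc: loose blue vial disc lying on the bench hub up, about 120 g: a round openwork plate 6 mm thick, 122 mm across, with six rings of 21 mm bore for vials inside its rim, and in its middle a hub 34 mm outside that rises to 28 mm above the underside, 16 mm bore right through; origin at the centre of the underside, z up through the hub; the underside belongs 22 mm above the shoulder, on the sleeve
- collar: loose black knurled collar with a thin orange line on its top, 44 mm outside, 16 mm bore, 16 mm high, about 70 g, lying on the bench, same use both ways up; origin at the centre of its lower face, z along the bore
- collar_mid (a point): middle of the collar, on the axis of its bore, 8 mm above its lower face; belongs 58 mm above the shoulder, on the hub
- tape: bystander: roll of yellow tape lying flat, 80 mm outside, 52 mm hole, 19 mm high, loose; origin at the centre of its underside; not part of the job
- bottle: bystander: white bottle with a red cap, 64 mm in diameter, 120 mm high, loose; origin at the centre of its underside
- oil: bystander: small amber oil bottle with a black cap, 32 mm in diameter, 62 mm high, loose; origin at the centre of its underside
- dish: bystander: clear petri dish, 92 mm in diameter, 15 mm high, loose; origin at the centre of its underside
- slidebox: bystander: slide box, orange with a white lid, 100 x 86 x 33 mm, loose; origin at the centre of its underside
- forceps: bystander: steel forceps lying flat, 130 mm long, 8 mm high, loose; origin near its middle
- rack: bystander: white rack with seven capped vials, 75 x 149 mm, 59 mm high, loose; origin at the centre of its underside
There are look-alikes about, which are no part of the job. Of the things that look like the sleeve, take the one that is nearest to the robot's base at the start.

How it is judged:
By the outcome, as a careful person would: the job done as asked, in the order asked, and still so for the second after the job is handed in, with the robot touching nothing.
It also fails if it takes over 72 s, if anything falls off the work surface, if the arm or the gripper's body presses on something with over 40 N, if the wrist force passes 120 N, or if a joint passes its speed limit or range.

ROBOT

A 6-joint arm with a two-finger parallel gripper is mounted at the origin on the work surface. World frame = base frame: x ahead of the robot, y to its left, z up, the work surface at z = 0. Lengths are in m, angles in rad, forces in N, time in s.
With the tool pointing down it reaches from about 0.275 to 0.975 m from the base axis. Payload 8.4 kg.
Tool frame: the origin (TCP) lies midway between the tips of the shut fingers; the grasp point (between the pads) lies 19 mm behind it; z points along the fingers, y is the line along which they close (so a half turn about z gives the same grasp; the last joint's range is limited). The gripper opens to 92 mm and grips with 3 to 60 N. Pads are 20 mm wide; open, the fingers measure 128 mm over their backs; the gripper's body (75 mm by 189 mm) begins 69 mm behind the grasp point.
Start: joints at [1.238, 0.353, 1.633, -0, 1.155, -0.002], TCP at [0.203, 0.591, 0.215] pointing down, gripper open.
Joint ranges: [-2.63, 2.63], [-0.92, 2.1], [0.06, 2.66], [-1.3, 4.44], [0, 2.69], [-3.02, 3.02]. Speed limits (rad/s): [2.22, 2.22, 2.79, 3.14, 3.14, 3.14].

INTERFACE

Orientations are given as a rotation vector (axis times angle).
In Python, from bench import read_state, camera, camera_params, job_done gives the robot as it stands.
- The arm moves only by the tool drive_tool, never from a script. Its arguments are lists of equal length, an entry for each row: "translation": the shift along the tool's x, y, z each as a share of 3 cm, from -1 to 1, a list of three; "turn": the turn about the tool's z as a share of 0.12 rad, from -1 to 1; "fingers": the closure, from 0 (fully open) to 1 (shut). A call has 1 to 5 rows; each row shifts and turns the commanded pose from where the row before left it, along the tool's axes as they then stand; what a row does not reach is not made up. A row lasts 1/8 s, in which the tool goes at most 62.5 mm and 10.7 degrees, less where a joint would pass 70% of its speed; a pose out of reach is approached as far as the arm can. A call with a number of a shift or a turn outside -1 to 1 is refused whole. A call with a gripper value outside its range is refused whole. The fingers move at their own pace and stop on an object; "force" is the grip in N (left out, the last holds). Time passes only in rows, so rows that do not move let the fingers close. It gives the time, the measured TCP pose, the force and the opening at its end, in the units of the state.
- read_state(): the state, without advancing time (a new reading comes with each control period).
- camera(name): name is "side" or "top"; returns (picture, depth): 480x640x3 uint8, blue, green, red; 480x640 float32, m along the optical axis (not along the pixel's ray), 0 where there is no reading.
- camera_params(name): a dict with "fx", "fy", "cx", "cy" (pixels), "R" (3x3) and "t" (3): a world point X has camera coordinates R X + t. Camera axes: x right, y down, z forward; pixel columns grow to the right and rows downward; lengths in m; the calibration is good to about 2 mm. A picture is of the moment at which its call begins. camera_params takes no time and is no camera call.
- job_done(): hands the job in, once; it reports no verdict.
The state is a dict: "clock": time; "joint_positions": joint angles; "qd": joint speeds; "joint_efforts": joint torques, N m; "tool_pos": TCP position; "tcp_rot": TCP orientation; "wrist_force": force on the tool from outside, world axes, zero at the start; "ft_torque": the same for the moment, N m; "grip_width": finger opening in m.
Only numpy, scipy, OpenCV 4.12 (cv2) and the standard library are available. Lean on these libraries where they do the work, as an engineer would, in place of code of your own. Each camera call takes 0.05 s, during which the arm holds its last target. There are 200 camera calls.

## Working session

There is one attempt and no reset: what is moved stays moved. The work goes in short steps, Python scripts to look and compute and a tool call to move; the robot and the scene stay as the last step left them, time stands still between calls to the robot, and variables do not carry over. Pictures are saved under pics/ and viewed, on a budget of 10 in all, crops included, one or two more only if the job needs it, and the job is handed in when it is done.

Besides the shell and the picture viewer there is one more tool, called after "Emit:" by a JSON object that holds its "method" and its "body". drive_tool: Moves the arm, as the interface text tells. Shift numbers are shares of 3 cm and turn numbers shares of 0.12 rad, none past 1 either way. Its arguments: {"type":"object","properties":{"translation":{"type":"array","items":{"type":"array","items":{"type":"number"}}},"turn":{"type":"array","items":{"type":"number"}},"fingers":{"type":"array","items":{"type":"number"}},"force":{"type":"number"}},"required":["translation","turn","fingers"]}

```bash
ls; mkdir -p pics
python3 - <<'E'
from bench import *
import cv2,numpy as np
for n in("top","side"):
    p,d=camera(n); cv2.imwrite(f"pics/{n}0.png",p); np.savez(f"{n}0.npz",p=p,d=d); c=camera_params(n); print(n,c)
print(read_state())
E
```

```text
pics
top {'fx': 438.8989383948139, 'fy': 438.8989383948139, 'cx': 319.65691858720214, 'cy': 244.16115999391008, 'R': array([[ 0.01203601, -0.99987808,  0.00994746],
       [-0.99534883, -0.01293123, -0.09546455],
       [ 0.09558155, -0.00875218, -0.99538313]]), 't': array([0.01249995, 0.55465728, 1.16773582])}
side {'fx': 547.9165544620749, 'fy': 547.9165544620749, 'cx': 318.64518612115916, 'cy': 241.19960209464392, 'R': array([[ 0.7386992 , -0.67401547,  0.0051619 ],
       [-0.39115662, -0.43490664, -0.8110812 ],
       [ 0.54892622,  0.59712592, -0.5849108 ]]), 't': array([-0.4070746 ,  0.31530503,  0.96737256])}
{'clock': 0.1, 'joint_positions': array([ 1.23759604e+00,  3.53532385e-01,  1.63404544e+00,  3.93694236e-05,
        1.15521811e+00, -2.41368164e-03]), 'qd': array([ 0.00151305, -0.00054893, -0.00126775,  0.00056946,  0.00033036,
       -0.002323  ]), 'joint_efforts': array([ 3.58615744e-04, -5.94901478e+01, -3.34931552e+01,  6.99392357e-02,
        1.84264686e-02,  1.67484365e-05]), 'tool_pos': array([0.20284314, 0.5907005 , 0.21397395]), 'tcp_rot': array([-5.17218329e-01, -3.09848357e+00,  1.85396340e-03]), 'wrist_force': array([-0.24913045, -0.50254946,  0.059802  ]), 'ft_torque': array([-0.02321366, -0.00544125, -0.03202443]), 'grip_width': 0.09219108827934859}
```

View pics/top0.png

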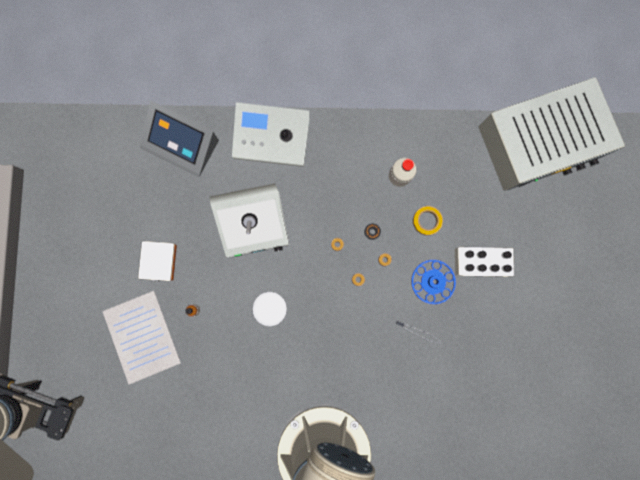

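View pics/side0.png

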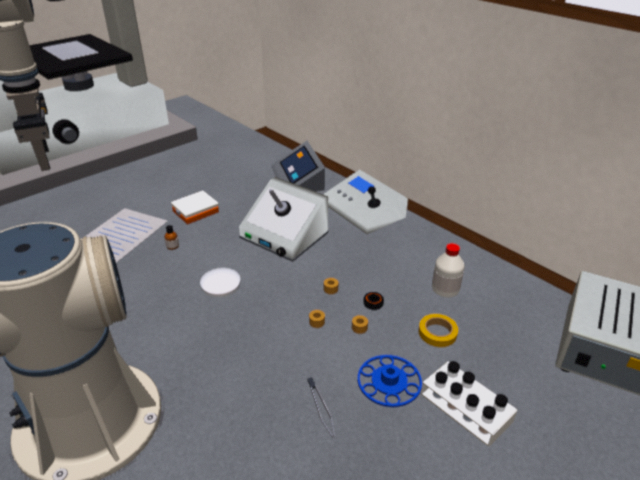

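```bash
cat > h.py <<'E'
from bench import *
import cv2,numpy as np
from scipy.optimize import least_squares
def load(n,k=0):
    f=np.load(f"{n}{k}.npz"); return f['p'],f['d']
def cloud(n,d):
    c=camera_params(n); v,u=np.mgrid[:480,:640]
    X=np.stack([(u-c['cx'])/c['fx']*d,(v-c['cy'])/c['fy']*d,d],-1)
    return (X-c['t'])@c['R']
def ray(n,u,v):
    c=camera_params(n); return -c['R'].T@c['t'], c['R'].T@np.array([(u-c['cx'])/c['fx'],(v-c['cy'])/c['fy'],1])
def onz(n,u,v,z):
    o,r=ray(n,u,v); return o+r*(z-o[2])/r[2]
def tri(a,b):
    (o,r),(p,s)=ray("top",*a),ray("side",*b)
    k=np.linalg.lstsq(np.stack([r,-s],1),p-o,rcond=None)[0]
    A,B=o+r*k[0],p+s*k[1]; return (A+B)/2,np.linalg.norm(A-B)
def proj(n,X):
    c=camera_params(n); q=c['R']@X+c['t']; return q[0]/q[2]*c['fx']+c['cx'],q[1]/q[2]*c['fy']+c['cy']
E
python3 - <<'E'
from h import *
np.set_printoptions(precision=4,suppress=True)
B={'top':{'sA':(337,244),'sB':(385,260),'sC':(358,280),'col':(373,231),'disc':(433,282)},
'side':{'sA':(331,285),'sB':(360,324),'sC':(317,318),'col':(373,300),'disc':(390,379)}}
for n in B:
    p,d=load(n); W=cloud(n,d)
    for k,(u,v) in B[n].items():
        r=28 if k=='disc' and n=='top' else 40 if k=='disc' else 13
        sl=np.s_[v-r:v+r+1,u-r:u+r+1]; w=W[sl].reshape(-1,3); ok=(d[sl].ravel()>0)
        px=p[sl].reshape(-1,3).astype(int)
        h=w[:,2]
        zt={'s':.022,'c':.016,'d':.006}[k[0]]
        m=ok&(abs(h-zt)<.004)
        (x,y),R=cv2.minEnclosingCircle(w[m][:,:2].astype(np.float32))
        print(n,k,'max h',h[ok].max(),'top pts',m.sum(),'circle',x,y,R,'dist',np.hypot(x,y))
    # slope plane
    sl=np.s_[185:250,210:290] if n=='top' else np.s_[180:240,240:330]
    w=W[sl].reshape(-1,3); w=w[(w[:,2]>.04)&(w[:,2]<.12)]
    rng=np.random.default_rng(0);best=None
    for _ in range(500):
        q=w[rng.choice(len(w),3,False)]; nn=np.cross(q[1]-q[0],q[2]-q[0]); l=np.linalg.norm(nn)
        if l<1e-6: continue
        nn/=l; nn*=np.sign(nn[2]); 
        if not .8<nn[2]<.93: continue
        i=abs((w-q[0])@nn)<.002
        if best is None or i.sum()>best.sum(): best=i
    q=w[best]; c=q.mean(0); nn=np.linalg.svd(q-c)[2][2]; nn*=np.sign(nn[2])
    print(n,'plane',best.sum(),c,nn,'tilt',np.degrees(np.arccos(nn[2])),'yaw',np.arctan2(-nn[1],-nn[0]))
ct=cv2.resize(load('top')[0][180:265,200:300],None,fx=4,fy=4,interpolation=cv2.INTER_CUBIC)
cs=cv2.resize(load('side')[0][175:265,230:335],None,fx=4,fy=4,interpolation=cv2.INTER_CUBIC)
cr=cv2.resize(load('top')[0][215:300,325:465],None,fx=4,fy=4,interpolation=cv2.INTER_CUBIC)
im=np.zeros((600,800,3),np.uint8)
cs=cs[:, :400]; im[:340,:400]=ct; im[:360,400:800]=cs
cr=cv2.resize(cr,(395,240)); im[360:600,:395]=cr
cv2.imwrite('pics/crop1.png',im)
E
```

```text
top sA max h 0.02600145415234691 top pts 83 circle 0.5557228922843933 -0.027929069474339485 0.01714426837861538 dist 0.5564242679202929
top sB max h 0.026736341870292227 top pts 86 circle 0.5151208639144897 -0.15766099095344543 0.016742942854762077 dist 0.5387081700776708
top sC max h 0.026920467875515865 top pts 89 circle 0.45991647243499756 -0.08562624454498291 0.016947917640209198 dist 0.46781942603095167
top col max h 0.021404429415487508 top pts 159 circle 0.5935731530189514 -0.12553511559963226 0.022585805505514145 dist 0.6067026893244108
top disc max h 0.04181157733252308 top pts 967 circle 0.4576779007911682 -0.29270362854003906 0.10390996187925339 dist 0.5432720083283471
top plane 2141 [0.6063 0.2012 0.0832] [-0.4837 -0.0999  0.8695] tilt 29.59900325591639 yaw 0.2036572239685135
side sA max h 0.024371731251313495 top pts 99 circle 0.5575658082962036 -0.03217875584959984 0.019068704918026924 dist 0.5584936014933627
side sB max h 0.02498480382336618 top pts 127 circle 0.5186231136322021 -0.16344912350177765 0.018578844144940376 dist 0.5437697582314223
side sC max h 0.024552797975774518 top pts 117 circle 0.46328315138816833 -0.09036244451999664 0.018776264041662216 dist 0.47201339995786346
side col max h 0.01953403164519894 top pts 196 circle 0.5962077379226685 -0.12860944867134094 0.02335500717163086 dist 0.6099213531648253
side disc max h 0.03718912224426729 top pts 1503 circle 0.47365525364875793 -0.30067670345306396 0.11898870766162872 dist 0.5610309967448064
side plane 1761 [0.6033 0.197  0.0793] [-0.4923 -0.1017  0.8645] tilt 30.176556339127075 yaw 0.2037149263538597
```

View pics/crop1.png

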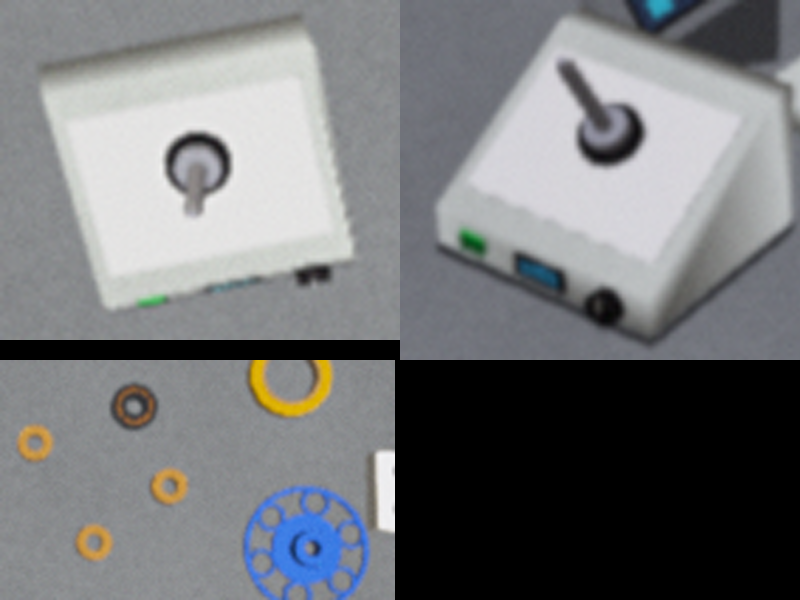

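Run:
```python
from h import *
np.set_printoptions(precision=4,suppress=True)
n=np.array([-.4896,-.1011,.866])
T,e=tri((248.2,232.6),(272,191.3)); S,f=tri((249.5,220.5),(280.3,207.5))
print('tip',T,e,'shoulder',S,f,'len',np.linalg.norm(T-S),'dir',(T-S)/np.linalg.norm(T-S),'tip-74n',T-.074*n)
for c in([.6063,.2012,.0832],[.6033,.197,.0793]): print('tip above slope plane',(T-c)@n, '(expect .090)')
for cam in('top','side'):
    p,d=load(cam); h=cv2.cvtColor(p,cv2.COLOR_BGR2HSV)
    m=cv2.inRange(h,(105,150,60),(125,255,255)); 
    if cam=='top': m[:200]=0; m[:,:400]=0
    else: m[:340]=0
    ys,xs=np.nonzero(m); P=np.array([onz(cam,x,y,.006)[:2] for x,y in zip(xs,ys)],np.float32)
    hull=cv2.convexHull(P)[:,0]; a=least_squares(lambda q:np.hypot(*(hull-q[:2]).T)-q[2],[*hull.mean(0),.06],loss='soft_l1',f_scale=.002).x
    print(cam,'disc',a)
    hs=[('sleeve',.022,(358,280),(317,318),14),('col',.016,(373,231),(373,300),18)]
    for nm,z,a,b,r in hs:
        u,v=a if cam=='top' else b
        ms=np.zeros((480,640),np.uint8); sub=h[v-r:v+r,u-r:u+r]
        if nm=='sleeve': mm=cv2.inRange(sub,(8,120,80),(30,255,255))
        else: mm=cv2.inRange(p[v-r:v+r,u-r:u+r].max(2),0,75)
        ys,xs=np.nonzero(mm); 
        W=np.array([onz(cam,x+u-r,y+v-r,z)[:2] for x,y in zip(xs,ys)],np.float32)
        (x,y),R=cv2.minEnclosingCircle(W); print(cam,nm,x,y,R)
s=read_state(); print(s['tool_pos'],cv2.Rodrigues(s['tcp_rot'])[0])
```

```text
tip [0.5705 0.1922 0.1567] 0.006705720200702444 shoulder [0.6066 0.2023 0.0915] 0.0016172208020718858 len 0.0751720781194096 dir [-0.4791 -0.1347  0.8674] tip-74n [0.6068 0.1997 0.0926]
tip above slope plane 0.08208153716316548 (expect .090)
tip above slope plane 0.08356551716316547 (expect .090)
top disc [ 0.4575 -0.2943  0.0592]
top sleeve 0.4602140784263611 -0.08497917652130127 0.016031693667173386
top col 0.59101802110672 -0.12044042348861694 0.017383821308612823
side disc [ 0.4587 -0.2991  0.0609]
side sleeve 0.45615848898887634 -0.09727849066257477 0.02589908428490162
side col 0.5910789966583252 -0.1347806453704834 0.02960027940571308
[0.2028 0.5907 0.214 ] [[-0.9458  0.3248 -0.0004]
 [ 0.3248  0.9458 -0.0011]
 [ 0.     -0.0012 -1.    ]]
```

Run:
```python
from h import *
np.set_printoptions(precision=4,suppress=True)
n=np.array([-.4896,-.1011,.866])
C={'top':np.array([.6063,.2012,.0832]),'side':np.array([.6033,.197,.0793])}
mid=(C['top']+C['side'])/2
def pl(cam,u,v,k,c):
    o,r=ray(cam,u,v); return o+r*((c-o)@n+k)/(r@n)
# washer/shoulder ring: dark blob & post masks
out=[]
for cam,(u0,v0,u1,v1) in {'top':(235,205,265,240),'side':(262,182,298,222)}.items():
    p,_=load(cam); sub=p[v0:v1,u0:u1].max(2)
    m=cv2.inRange(sub,0,90); k,l,st,ce=cv2.connectedComponentsWithStats(m); i=1+np.argmax(st[1:,4])
    print(cam,'dark blob',st[i],ce[i]+[u0,v0])
    S=cv2.resize(sub,None,fx=8,fy=8,interpolation=cv2.INTER_NEAREST)
    np.set_printoptions(linewidth=250); print(sub[::1])
a={'top':((248.2,232.6),(249.5,220.5)),'side':((272,191.3),(280.3,207.5))}
for cam in a:
    t,s=a[cam]
    for c in (C[cam],mid):
        T=pl(cam,*t,.090,c);S=pl(cam,*s,.016,c); print(cam,'tip',T,'S',S,'T-74n',T-.074*n)
```

```text
top dark blob [ 7  9 15 12 53] [249.283  217.5849]
[[212 209 211 ... 228 229 229]
 [215 215 219 ... 226 228 228]
 [223 226 227 ... 227 226 228]
 ...
 [230 227 226 ... 227 227 228]
 [228 228 228 ... 229 228 228]
 [229 228 228 ... 227 229 228]]
side dark blob [13 20 16 14 90] [283.8    210.4889]
[[122 121 117 ...  52  78  98]
 [124 121 118 ...  79  95 106]
 [123 120 119 ...  91  98 100]
 ...
 [218 217 218 ... 218 219 217]
 [218 215 219 ... 219 218 220]
 [218 218 218 ... 219 217 217]]
top tip [0.567  0.1931 0.164 ] S [0.6058 0.2003 0.1013] T-74n [0.6032 0.2006 0.0999]
top tip [0.5671 0.1932 0.1632] S [0.6059 0.2005 0.1005] T-74n [0.6033 0.2007 0.0991]
side tip [0.5681 0.1834 0.1617] S [0.6011 0.1966 0.0965] T-74n [0.6043 0.1909 0.0977]
side tip [0.5676 0.1827 0.1622] S [0.6006 0.1959 0.097 ] T-74n [0.6038 0.1902 0.0982]
```

Run:
```python
from h import *
n=np.array([-.4896,-.1011,.866]); S=np.array([.6035,.198,.0985])
for cam,rows in (('top',range(222,237)),('side',range(187,206))):
    p,_=load(cam); g=p.max(2)
    u0,u1=(240,258) if cam=='top' else (263,292)
    for v in rows:
        w=np.clip(222-g[v,u0:u1].astype(float),0,None); w[w<25]=0
        if w.sum()>0: print(cam,v,'cen %.1f'%((w*np.arange(u0,u1)).sum()/w.sum()),'n',(w>0).sum(), end=' | ')
    print()
    for k in(0,.03,.05,.066,.074): print(k,np.round(proj(cam,S+k*n),1))
```

```text
top 222 cen 249.3 n 17 | top 223 cen 249.1 n 17 | top 224 cen 249.1 n 17 | top 225 cen 249.0 n 15 | top 226 cen 249.1 n 13 | top 227 cen 249.1 n 11 | top 228 cen 249.0 n 9 | top 229 cen 248.6 n 6 | top 230 cen 248.2 n 5 | top 231 cen 248.1 n 5 | top 232 cen 248.1 n 5 | top 233 cen 248.1 n 5 | 
0 [250.6 221.5]
0.03 [250.1 225.9]
0.05 [249.8 228.8]
0.066 [249.5 231.3]
0.074 [249.4 232.6]
side 187 cen 276.4 n 24 | side 188 cen 277.0 n 22 | side 189 cen 277.2 n 23 | side 190 cen 276.5 n 20 | side 191 cen 275.6 n 17 | side 192 cen 274.5 n 15 | side 193 cen 274.0 n 12 | side 194 cen 273.4 n 8 | side 195 cen 273.4 n 8 | side 196 cen 274.2 n 8 | side 197 cen 274.7 n 8 | side 198 cen 275.4 n 8 | side 199 cen 276.2 n 8 | side 200 cen 278.5 n 14 | side 201 cen 280.5 n 15 | side 202 cen 281.7 n 15 | side 203 cen 282.4 n 16 | side 204 cen 282.7 n 16 | side 205 cen 283.0 n 18 | Traceback (most recent call last):
  File "<stdin>", line 10, in <module>
  File "h.py", line 19, in proj
    c=camera_params(n); q=c['R']@X+c['t']; return q[0]/q[2]*c['fx']+c['cx'],q[1]/q[2]*c['fy']+c['cy']
ValueError: time passes only in moves, steps and waits
```

Run:
```python
from h import *
n=np.array([-.4896,-.1011,.866])
for S in np.array([[.6035,.198,.0985],[.6035,.201,.0985],[.6035,.201,.0965]]):
    for k in(0,.05,.074): print(S,k,np.round(proj('side',S+k*n),1),np.round(proj('top',S+k*n),1))
s=read_state();p=s['tool_pos'];R=cv2.Rodrigues(s['tcp_rot'])[0]
print(s['clock'],'to above sleeve in tool/3cm',R.T@(np.array([.4605,-.088,.15])-p)/.03)
```

```text
[0.6035 0.198  0.0985] 0 [280.7 206.2] [250.6 221.5]
[0.6035 0.198  0.0985] 0.05 [273.5 195.4] [249.8 228.8]
[0.6035 0.198  0.0985] 0.074 [269.8 190. ] [249.4 232.6]
[0.6035 0.201  0.0985] 0 [279.9 205.7] [249.4 221.5]
[0.6035 0.201  0.0985] 0.05 [272.7 194.9] [248.5 228.8]
[0.6035 0.201  0.0985] 0.074 [269.  189.5] [248.1 232.6]
[0.6035 0.201  0.0965] 0 [279.9 206.4] [249.5 221.6]
[0.6035 0.201  0.0965] 0.05 [272.7 195.6] [248.7 228.9]
[0.6035 0.201  0.0965] 0.074 [269.1 190.2] [248.2 232.7]
0.1 to above sleeve in tool/3cm [-15.47110328 -18.60459458   2.15424943]
```

Emit:
{"method": "drive_tool", "body": {"translation": [[-0.5,-1,0],[-0.5,-1,0],[-0.5,-1,0],[-0.5,-1,0],[-0.5,-1,0]], "turn": [-0.892,-0.892,-0.892,-0.892,-0.892], "fingers": [0.2,0.2,0.2,0.2,0.2], "force": 10}}

```text
clock: 0.72
tool_pos: [0.2594, 0.434, 0.2143]
tcp_rot: [0.327, -3.124, 0.001]
wrist_force: [-0.2, 0.4, 0.3]
grip_width: 0.0737
```

```bash
cat >> h.py <<'E'
def rel(*xyz):
    s=read_state();p=s['tool_pos'];R=cv2.Rodrigues(s['tcp_rot'])[0]
    np.set_printoptions(precision=4,suppress=True)
    print('t',s['clock'],'pos',p,'xang',np.arctan2(R[1,0],R[0,0]),'tilt',R[2],'w',s['grip_width'],'F',s['wrist_force'])
    for g in xyz: print(g,'->',R.T@(np.array(g)-p)/.03)
E
python3 -c "
from h import *
rel((.4605,-.088,.06))"
```

```text
t 0.725 pos [0.2594 0.434  0.2143] xang -2.933233752212713 tilt [ 0.0004 -0.0004 -1.    ] w 0.07365255457167025 F [-0.2102  0.4202  0.3254]
(0.4605, -0.088, 0.06) -> [ -2.9599 -18.4061   5.1516]
```

Emit:
{"method": "drive_tool", "body": {"translation": [[-0.15,-0.92,0.1],[-0.15,-0.92,0.1],[-0.15,-0.92,0.1],[-0.15,-0.92,0.1],[-0.15,-0.92,0.1]], "turn": [0,0,0,0,0], "fingers": [0.2,0.2,0.2,0.2,0.2]}}

```text
clock: 1.35
tool_pos: [0.3095, 0.3036, 0.1993]
tcp_rot: [0.321, -3.125, 0.0]
wrist_force: [-0.8, 0.6, 0.7]
grip_width: 0.0736
```

Emit:
{"method": "drive_tool", "body": {"translation": [[-0.15,-0.92,0.1],[-0.15,-0.92,0.1],[-0.15,-0.92,0.1],[-0.15,-0.92,0.1],[-0.15,-0.92,0.1]], "turn": [0,0,0,0,0], "fingers": [0.2,0.2,0.2,0.2,0.2]}}

```text
clock: 1.98
tool_pos: [0.3595, 0.1732, 0.1844]
tcp_rot: [0.321, -3.125, 0.0]
wrist_force: [0.8, -0.2, -0.7]
grip_width: 0.0737
```

Emit:
{"method": "drive_tool", "body": {"translation": [[-0.15,-0.92,0.3],[-0.15,-0.92,0.3],[-0.15,-0.92,0.3],[-0.15,-0.92,0.3],[-0.15,-0.92,0.3]], "turn": [0,0,0,0,0], "fingers": [0.2,0.2,0.2,0.2,0.2]}}

```text
clock: 2.6
tool_pos: [0.4096, 0.0426, 0.1392]
tcp_rot: [0.32, -3.125, 0.0]
wrist_force: [1.0, 1.0, -0.9]
grip_width: 0.0735
```

Emit:
{"method": "drive_tool", "body": {"translation": [[-0.15,-0.92,0.5],[-0.15,-0.92,0.5],[-0.15,-0.92,0.5],[-0.15,-0.92,0.5],[-0.15,-0.92,0.5]], "turn": [0,0,0,0,0], "fingers": [0.2,0.2,0.2,0.2,0.2]}}

```text
clock: 3.22
tool_pos: [0.4597, -0.0879, 0.0639]
tcp_rot: [0.32, -3.125, -0.0]
wrist_force: [-0.0, 0.2, -0.5]
grip_width: 0.0735
```

Run:
```python
from h import *
rel((.4605,-.088,.010))
ims=[]
for n in('top','side'):
    p,d=camera(n); np.savez(n+'1.npz',p=p,d=d)
    u,v=map(int,proj(n,np.array([.46,-.088,.03])))
    ims.append(cv2.resize(p[v-50:v+50,u-50:u+50],(400,400),interpolation=cv2.INTER_CUBIC)); print(n,u,v)
cv2.imwrite('pics/c2.png',np.hstack(ims))
```

```text
t 3.225 pos [ 0.4597 -0.0879  0.0639] xang -2.9372461386279003 tilt [ 0.0003  0.0001 -1.    ] w 0.07354474957268613 F [-0.0388  0.1709 -0.4977]
(0.4605, -0.088, 0.01) -> [-0.0274 -0.0082  1.7977]
top 359 279
side 314 312
```

View pics/c2.png

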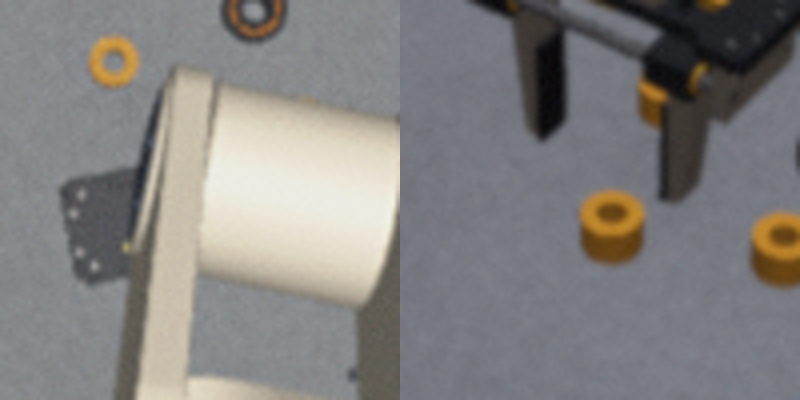

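Emit:
{"method": "drive_tool", "body": {"translation": [[0,0,0.6],[0,0,0.6],[0,0,0.6],[0,0,0],[0,0,0]], "turn": [0,0,0,0,0], "fingers": [0.2,0.3,0.5,1,1], "force": 15}}

```text
clock: 3.95
tool_pos: [0.4597, -0.0867, 0.0112]
tcp_rot: [-0.321, 3.125, -0.0]
wrist_force: [0.3, -0.8, -0.2]
grip_width: 0.0366
```

Emit:
{"method": "drive_tool", "body": {"translation": [[0,0,0],[0,0,0],[0,0,-0.6],[0,0,-0.9],[0,0,-1]], "turn": [0,0,0,0,0], "fingers": [1,1,1,1,1]}}

```text
clock: 4.58
tool_pos: [0.4591, -0.087, 0.0863]
tcp_rot: [0.32, -3.124, -0.0]
wrist_force: [0.6, -0.5, -1.6]
grip_width: 0.0332
```

```bash
python3 -c "
from h import *
rel((.565,.19,.215))"
```

```text
t 4.575 pos [ 0.4591 -0.087   0.0863] xang -2.937303156296332 tilt [ 0.0007  0.0002 -1.    ] w 0.033180483111609704 F [ 0.5745 -0.4704 -1.6455]
(0.565, 0.19, 0.215) -> [-5.3261  8.3266 -4.2911]
```

Emit:
{"method": "drive_tool", "body": {"translation": [[-0.76,0.67,-0.4],[-0.76,0.67,-0.4],[-0.76,0.67,-0.4],[-0.76,0.67,-0.4],[-0.76,0.67,-0.4]], "turn": [0,0,0,0,0], "fingers": [1,1,1,1,1]}}

```text
clock: 5.2
tool_pos: [0.5511, 0.0353, 0.1462]
tcp_rot: [-0.32, 3.125, -0.0]
wrist_force: [-0.0, -0.3, -0.6]
grip_width: 0.0333
```

Emit:
{"method": "drive_tool", "body": {"translation": [[-0.76,0.67,-0.1],[-0.76,0.67,-0.1],[-0.76,0.67,-0.1],[-0.76,0.67,-0.1],[-0.76,0.67,-0.1]], "turn": [0,0,0,0,0], "fingers": [1,1,1,1,1]}}

```text
clock: 5.82
tool_pos: [0.6423, 0.1568, 0.1607]
tcp_rot: [0.32, -3.125, 0.0]
wrist_force: [0.5, 0.2, -1.4]
grip_width: 0.0331
```

Emit:
{"method": "drive_tool", "body": {"translation": [[0,0,0.5],[0,0,0.5],[0,0,0.2],[0,0,0.15],[0,0,0]], "turn": [0,0,0,0,0], "fingers": [1,1,1,1,1], "force": 6}}

```text
clock: 6.45
tool_pos: [0.6418, 0.1556, 0.1199]
tcp_rot: [0.32, -3.125, 0.0]
wrist_force: [-0.1, 0.6, -1.2]
grip_width: 0.0331
```

```bash
cat >> h.py <<'E'
def look(k,X,half=50,sz=400):
    ims=[]
    for n in('top','side'):
        p,d=camera(n); np.savez(f'{n}{k}.npz',p=p,d=d)
        u,v=map(int,proj(n,np.array(X)))
        ims.append(cv2.resize(p[v-half:v+half,u-half:u+half],(sz,sz),interpolation=cv2.INTER_CUBIC)); print(n,'crop origin',u-half,v-half,'scale',sz/2/half)
    cv2.imwrite(f'pics/c{k}.png',np.hstack(ims))
E
python3 -c "
from h import *
rel((.642,.1557,.1085))"
```

```text
t 6.45 pos [0.6418 0.1556 0.1199] xang -2.937662763628961 tilt [ 0.0004 -0.     -1.    ] w 0.033148093640461646 F [-0.1108  0.5576 -1.2054]
(0.642, 0.1557, 0.1085) -> [-0.0074  0.0005  0.3798]
```

Now press gently.

Emit:
{"method": "drive_tool", "body": {"translation": [[0,0,0.1],[0,0,0.1],[0,0,0.1],[0,0,0.1],[0,0,0]], "turn": [0,0,0,0,0], "fingers": [1,1,1,1,1], "force": 4}}

```text
clock: 7.08
tool_pos: [0.6424, 0.1562, 0.1079]
tcp_rot: [-0.32, 3.124, 0.0]
wrist_force: [-0.1, -0.2, -0.8]
grip_width: 0.0335
```

```bash
python3 -c "
from h import *
rel()
look(3,(.63,.18,.13))"
```

```text
t 7.075 pos [0.6424 0.1562 0.1079] xang -2.9372035426544487 tilt [-0.0008  0.0001 -1.    ] w 0.03350645755482476 F [-0.1419 -0.2262 -0.7928]
top crop origin 206 159 scale 4.0
side crop origin 243 144 scale 4.0
```

View pics/c3.png

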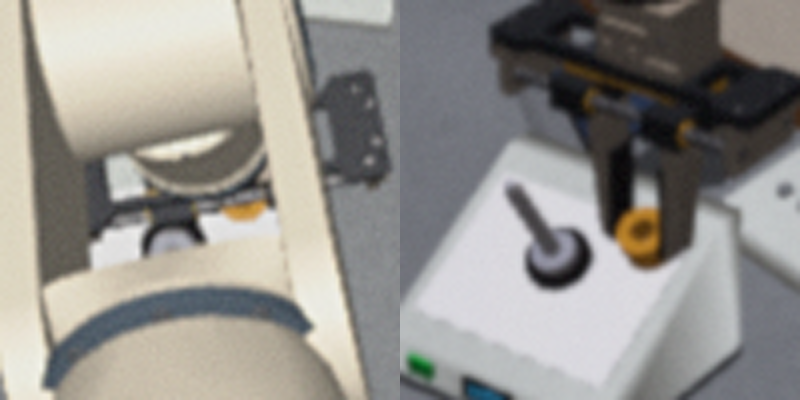

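Emit:
{"method": "drive_tool", "body": {"translation": [[0,0,0.07],[0,0,0.06],[0,0,0]], "turn": [0,0,0], "fingers": [1,1,1]}}

```text
clock: 7.55
tool_pos: [0.6427, 0.1563, 0.1047]
tcp_rot: [-0.32, 3.124, 0.0]
wrist_force: [0.6, -0.7, 2.8]
grip_width: 0.0335
```

Emit:
{"method": "drive_tool", "body": {"translation": [[0,0,0],[0,0,-0.6],[0,0,-0.8],[0,0,-0.8],[0,0,-0.8]], "turn": [0,0,0,0,0], "fingers": [1,1,1,1,1], "force": 20}}

```text
clock: 8.18
tool_pos: [0.642, 0.1561, 0.1959]
tcp_rot: [-0.321, 3.125, 0.0]
wrist_force: [-0.3, 0.3, -1.7]
grip_width: 0.0333
```

Emit:
{"method": "drive_tool", "body": {"translation": [[0.63,0.41,0],[0.63,0.41,0],[0.63,0.41,0],[0.63,0.41,0],[0,0,0]], "turn": [0,0,0,0,0], "fingers": [1,1,1,1,1]}}

```text
clock: 8.8
tool_pos: [0.557, 0.1893, 0.1951]
tcp_rot: [-0.322, 3.125, 0.0]
wrist_force: [0.9, -1.0, -1.6]
grip_width: 0.0332
```

```bash
python3 -c "
from h import *
rel((.5585,.1895,.1739))
look(4,(.565,.19,.18),45)"
```

```text
t 8.8 pos [0.557  0.1893 0.1951] xang -2.936124907868552 tilt [-0.0001  0.0001 -1.    ] w 0.03324519719647364 F [ 0.868  -0.9678 -1.6273]
(0.5585, 0.1895, 0.1739) -> [-0.0494 -0.0029  0.7059]
top crop origin 203 187 scale 4.444444444444445
side crop origin 223 138 scale 4.444444444444445
```

View pics/c4.png

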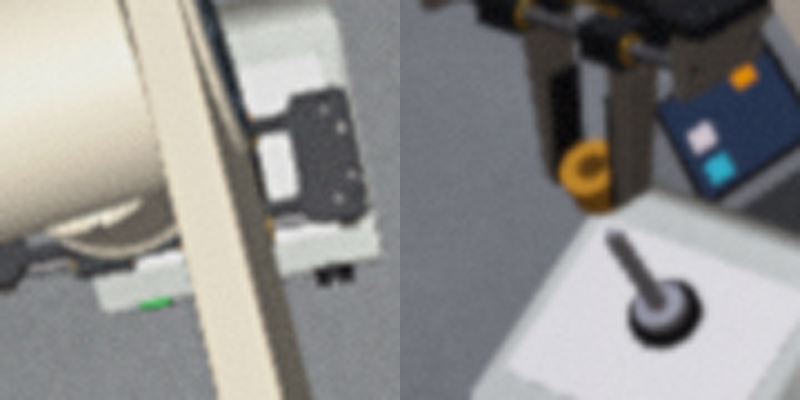

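Run:
```python
from h import *
p,d=load('side',4); h=cv2.cvtColor(p,cv2.COLOR_BGR2HSV)[160:190,250:285]
m=cv2.inRange(h,(5,110,60),(30,255,255)); 
for r in m: print(''.join('#' if x else '.' for x in r))
n=np.array([-.4896,-.1011,.866]); e=np.array([-.202,.979,0]); f=np.cross(e,n)
P=np.array([.557,.1893,.2001]); mid=P-.005*n
for k in(-.011,.011):
    a=np.array([proj('side',mid+k*n+.017*(np.cos(t)*e+np.sin(t)*f)) for t in np.linspace(0,6.28,60)]); 
    print(k,'ell u',a[:,0].min(),a[:,0].max(),'v',a[:,1].min(),a[:,1].max(),'cen',proj('side',mid+k*n))
```

```text
...................................
...................................
...................................
...................................
...................................
...................................
...................................
...................................
...................................
.............#.....................
............########...............
...........##########..............
..........###########..............
.........###########...............
.........###########...............
........#############..............
........#############..............
........#############..............
.........############..............
..........###########..............
..........##########...............
...........#########...............
............########...............
.............#######...............
..............#######..............
................###................
...................................
...................................
...................................
...................................
-0.011 ell u 261.6559955493539 275.2328704922826 v 175.46946452184352 187.6154899237892 cen (np.float64(268.42338675176944), np.float64(181.50563150227592))
0.011 ell u 258.0810919852754 271.83416677544295 v 170.09295110449347 182.3539015935749 cen (np.float64(264.9366504084227), np.float64(176.1850846276385))
```

Emit:
{"method": "drive_tool", "body": {"translation": [[-0.1,0.02,0.4],[-0.1,0.02,0.44],[-0.1,0,0.17],[-0.1,0,0.17],[0,0,0]], "turn": [0,0,0,0,0], "fingers": [1,1,1,1,1], "force": 10}}

```text
clock: 9.52
tool_pos: [0.5695, 0.1925, 0.1582]
tcp_rot: [0.32, -3.124, 0.0]
wrist_force: [-0.6, -0.1, -2.3]
grip_width: 0.0332
```

```bash
python3 -c "
from h import *
rel()
look(5,(.575,.19,.16),30)"
```

```text
t 9.525 pos [0.5695 0.1925 0.1582] xang -2.9372489228738985 tilt [ 0.0008 -0.0001 -1.    ] w 0.03316205367351138 F [-0.5836 -0.1106 -2.3322]
top crop origin 219 199 scale 6.666666666666667
side crop origin 242 159 scale 6.666666666666667
```

View pics/c5.png

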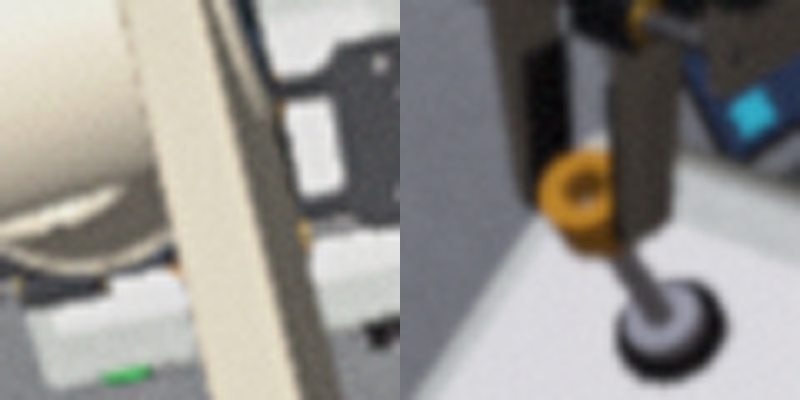

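Emit:
{"method": "drive_tool", "body": {"translation": [[-0.1,0,0.173],[-0.1,0,0.173],[-0.1,0,0.173],[-0.1,0,0.173],[0,0,0]], "turn": [0,0,0,0,0], "fingers": [1,1,1,1,1]}}

```text
clock: 10.25
tool_pos: [0.5813, 0.1949, 0.1373]
tcp_rot: [0.32, -3.125, 0.0]
wrist_force: [-1.7, 1.4, -3.7]
grip_width: 0.0337
```

Emit:
{"method": "drive_tool", "body": {"translation": [[-0.1,0,0.173],[-0.1,0,0.173],[-0.1,0,0.173],[0,0,0]], "turn": [0,0,0,0], "fingers": [1,1,1,1]}}

```text
clock: 10.75
tool_pos: [0.5901, 0.1968, 0.1217]
tcp_rot: [0.32, -3.125, 0.0]
wrist_force: [-3.4, 2.0, -4.7]
grip_width: 0.0336
```

```bash
python3 -c "
from h import *
rel()
look(6,(.585,.19,.13),30)"
```

```text
t 10.75 pos [0.5901 0.1968 0.1217] xang -2.9372347682043958 tilt [ 0.0005  0.     -1.    ] w 0.033643501239987356 F [-3.3882  2.0349 -4.7044]
top crop origin 221 197 scale 6.666666666666667
side crop origin 246 169 scale 6.666666666666667
```

View pics/c6.png

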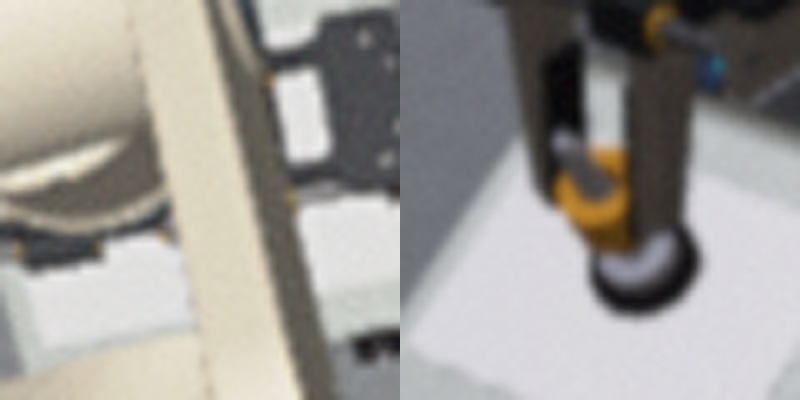

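Emit:
{"method": "drive_tool", "body": {"translation": [[-0.05,0.04,0.2],[-0.09,0,0.173],[-0.07,0,0.12],[-0.05,0,0.087],[0,0,0]], "turn": [0,0,0,0,0], "fingers": [1,1,1,1,1]}}

```text
clock: 11.48
tool_pos: [0.5976, 0.1995, 0.1049]
tcp_rot: [0.32, -3.125, 0.0]
wrist_force: [-0.1, 0.4, -0.8]
grip_width: 0.0334
```

Emit:
{"method": "drive_tool", "body": {"translation": [[-0.04,0.02,0.07],[0,0,0]], "turn": [0,0], "fingers": [1,1]}}

```text
clock: 11.72
tool_pos: [0.5986, 0.2002, 0.1033]
tcp_rot: [-0.321, 3.125, -0.0]
wrist_force: [-1.7, -1.4, 2.5]
grip_width: 0.0328
```

Emit:
{"method": "drive_tool", "body": {"translation": [[-0.05,0,0.087],[0,0,0]], "turn": [0,0], "fingers": [1,1]}}

```text
clock: 11.98
tool_pos: [0.6001, 0.2005, 0.1013]
tcp_rot: [-0.321, 3.125, -0.0]
wrist_force: [-3.1, -2.7, 8.0]
grip_width: 0.0333
```

```bash
python3 -c "
from h import *
rel()
look(7,(.595,.195,.11),24)"
```

```text
t 11.975 pos [0.6001 0.2005 0.1013] xang -2.9371525001580356 tilt [-0.0003 -0.0002 -1.    ] w 0.033306019090253214 F [-3.0632 -2.7198  7.9737]
top crop origin 226 200 scale 8.333333333333334
side crop origin 254 179 scale 8.333333333333334
```

View pics/c7.png

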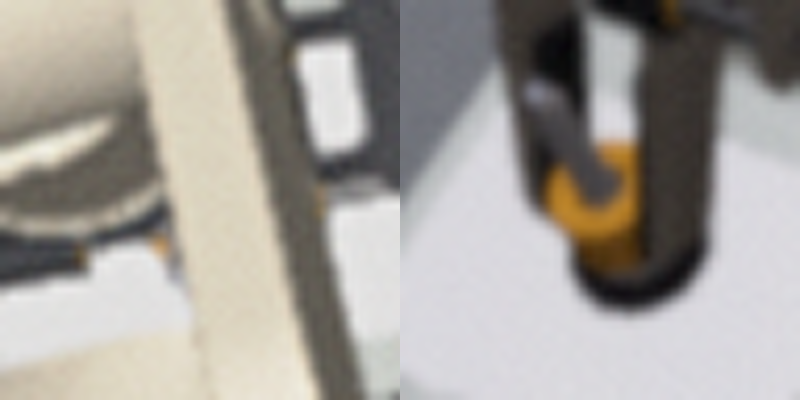

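Emit:
{"method": "drive_tool", "body": {"translation": [[0,0,0],[0,0,0],[0,0,-0.5],[0,0,-1],[0,0,-1]], "turn": [0,0,0,0,0], "fingers": [0.4,0.4,0.4,0.4,0.4]}}

```text
clock: 12.7
tool_pos: [0.6001, 0.2007, 0.177]
tcp_rot: [-0.321, 3.125, 0.0]
wrist_force: [-0.5, -0.4, 0.2]
grip_width: 0.0554
```

Emit:
{"method": "drive_tool", "body": {"translation": [[0,0,-1],[0.25,-0.95,0],[0.5,-0.95,0],[0.5,-0.95,0],[0.5,-0.95,0]], "turn": [0,0,0,0,0], "fingers": [0.4,0.4,0.4,0.4,0.4]}}

```text
clock: 13.32
tool_pos: [0.5717, 0.0776, 0.2065]
tcp_rot: [-0.321, 3.124, 0.0]
wrist_force: [-0.4, -0.3, -0.1]
grip_width: 0.055
```

Emit:
{"method": "drive_tool", "body": {"translation": [[0.5,-0.95,0],[0.5,-0.95,0],[0.5,-0.95,0],[0.5,-0.95,0],[0.5,-0.95,0]], "turn": [0,0,0,0,0], "fingers": [0.35,0.35,0.35,0.35,0.35]}}

```text
clock: 13.95
tool_pos: [0.5271, -0.0774, 0.2064]
tcp_rot: [-0.321, 3.124, -0.0]
wrist_force: [0.6, -1.1, -1.1]
grip_width: 0.0601
```

Emit:
{"method": "drive_tool", "body": {"translation": [[0.5,-0.95,0.3],[0.5,-0.95,0.5],[0.5,-0.95,0.7],[0.5,-0.95,0.7],[0.5,-0.95,0.7]], "turn": [0,0,0,0,0], "fingers": [0.35,0.35,0.35,0.35,0.35]}}

```text
clock: 14.58
tool_pos: [0.4829, -0.2324, 0.1188]
tcp_rot: [-0.32, 3.124, -0.001]
wrist_force: [0.8, 0.2, -0.5]
grip_width: 0.0594
```

Run:
```python
from h import *
rel((.458,-.2965,.014))
look(8,(.46,-.29,.03),45)
n=np.array([-.4896,-.1011,.866]);S=np.array([.6069,.2008,.0935])
p=load('side',8)[0]; q=load('top',8)[0]
a=cv2.resize(p[170:230,240:300],(400,400),interpolation=cv2.INTER_CUBIC);b=cv2.resize(q[195:245,225:275],(400,400),interpolation=cv2.INTER_CUBIC)
c=cv2.imread('pics/c8.png'); im=np.vstack([c,np.hstack([b,a])]); cv2.imwrite('pics/c8.png',cv2.resize(im,(600,600)))
```

```text
t 14.575 pos [ 0.4829 -0.2324  0.1188] xang -2.9371775017180513 tilt [-0.0013 -0.0009 -1.    ] w 0.0593876282175012 F [ 0.7921  0.1586 -0.4502]
(0.458, -0.2965, 0.014) -> [ 1.2505 -1.9218  3.4943]
top crop origin 388 235 scale 4.444444444444445
side crop origin 341 322 scale 4.444444444444445
```

View pics/c8.png

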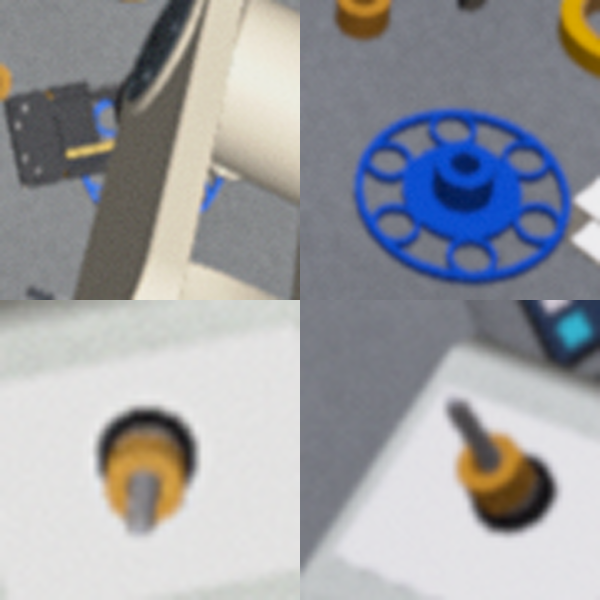

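Run:
```python
from h import *
n=np.array([-.4896,-.1011,.866]);S=np.array([.6069,.2008,.0935]); e=np.array([-.202,.979,0]); f=np.cross(e,n)
t=np.linspace(0,6.28,90)
for cam,(u0,v0,u1,v1) in {'top':(235,205,265,240),'side':(262,182,300,225)}.items():
    p=load(cam,8)[0]; h=cv2.cvtColor(p,cv2.COLOR_BGR2HSV)[v0:v1,u0:u1]
    m=cv2.inRange(h,(5,90,50),(30,255,255)); ys,xs=np.nonzero(m)
    print(cam,'brass u',xs.min()+u0,xs.max()+u0,'v',ys.min()+v0,ys.max()+v0)
    d=cv2.inRange(p[v0:v1,u0:u1].max(2),0,80); yy,xx=np.nonzero(d); print(' dark u',xx.min()+u0,xx.max()+u0,'v',yy.min()+v0,yy.max()+v0)
    for k0 in(0,.005,.01):
        a=np.array([proj(cam,S+k*n+.017*(np.cos(q)*e+np.sin(q)*f)) for k in(k0,k0+.022) for q in t])
        print(k0,a.min(0).round(1),a.max(0).round(1))
    print('tip',proj(cam,S+.074*n))
```

```text
top brass u 242 255 v 217 231
 dark u 242 256 v 214 223
0 [242.6 214.3] [256.4 229.8]
0.005 [242.5 215. ] [256.4 230.6]
0.01 [242.4 215.7] [256.3 231.3]
tip (np.float64(248.54117507699078), np.float64(231.4110900936106))
side brass u 272 287 v 197 212
 dark u 272 295 v 182 215
0 [271.5 196.5] [287.5 212.9]
0.005 [270.8 195.4] [286.8 211.8]
0.01 [270.  194.3] [286.2 210.8]
tip (np.float64(270.31704354445935), np.float64(190.85550830564455))
```

Emit:
{"method": "drive_tool", "body": {"translation": [[0.6,-0.92,0.4],[0.65,-1,0.6],[0,0,0.9],[0,0,0.9],[0,0,0.7]], "turn": [0,0,0,0,0], "fingers": [0.35,0.35,0.35,0.35,0.35]}}

```text
clock: 15.3
tool_pos: [0.4585, -0.2948, 0.0136]
tcp_rot: [-0.32, 3.124, -0.001]
wrist_force: [-0.2, -0.3, -0.1]
grip_width: 0.0596
```

Emit:
{"method": "drive_tool", "body": {"translation": [[0,0,0],[0,0,0],[0,0,0],[0,0,0]], "turn": [0,0,0,0], "fingers": [0.35,1,1,1], "force": 15}}

```text
clock: 15.8
tool_pos: [0.4583, -0.2955, 0.0143]
tcp_rot: [-0.32, 3.124, -0.002]
wrist_force: [1.0, 1.7, 6.1]
grip_width: 0.0333
```

Run:
```python
from h import *
rel((.458,-.2965,.014))
```

```text
t 15.8 pos [ 0.4583 -0.2955  0.0143] xang -2.9372330260083612 tilt [-0.0011 -0.0011 -1.    ] w 0.033273540402132734 F [1.0128 1.6864 6.1406]
(0.458, -0.2965, 0.014) -> [ 0.0154 -0.0323  0.0089]
```

Emit:
{"method": "drive_tool", "body": {"translation": [[0,0,-0.5],[0,0,-0.8],[0,0,-1],[0,0,-1],[-0.3,0.7,-0.7]], "turn": [0,0,0,0,0], "fingers": [1,1,1,1,1], "force": 20}}

```text
clock: 16.42
tool_pos: [0.4626, -0.2737, 0.1358]
tcp_rot: [-0.318, 3.124, -0.003]
wrist_force: [0.5, 0.0, -2.0]
grip_width: 0.0332
```

Emit:
{"method": "drive_tool", "body": {"translation": [[-0.38,0.96,-0.44],[-0.38,0.96,-0.44],[-0.38,0.96,-0.44],[-0.38,0.96,-0.44],[-0.38,0.96,-0.44]], "turn": [0,0,0,0,0], "fingers": [1,1,1,1,1]}}

```text
clock: 17.05
tool_pos: [0.4886, -0.1192, 0.2008]
tcp_rot: [-0.32, 3.125, -0.0]
wrist_force: [-0.1, 0.7, -1.4]
grip_width: 0.0334
```

Emit:
{"method": "drive_tool", "body": {"translation": [[-0.38,0.96,0],[-0.38,0.96,0],[-0.38,0.96,0],[-0.38,0.96,0],[-0.38,0.96,0]], "turn": [0,0,0,0,0], "fingers": [1,1,1,1,1]}}

```text
clock: 17.68
tool_pos: [0.5152, 0.0334, 0.2003]
tcp_rot: [-0.32, 3.125, -0.0]
wrist_force: [0.6, 0.5, -0.2]
grip_width: 0.0332
```

Emit:
{"method": "drive_tool", "body": {"translation": [[-0.38,0.96,0],[-0.38,0.96,0],[-0.38,0.96,0],[-0.38,0.96,0],[-0.2,0.4,0]], "turn": [0,0,0,0,0], "fingers": [1,1,1,1,1]}}

```text
clock: 18.3
tool_pos: [0.54, 0.1686, 0.2001]
tcp_rot: [-0.323, 3.124, 0.0]
wrist_force: [-0.1, -0.8, -0.3]
grip_width: 0.0332
```

Run:
```python
from h import *
rel((.5431,.1876,.175))
```

```text
t 18.3 pos [0.54   0.1686 0.2001] xang -2.935867453810928 tilt [-0.0005  0.0001 -1.    ] w 0.033176743758947774 F [-0.0799 -0.8308 -0.3043]
(0.5431, 0.1876, 0.175) -> [-0.2287  0.5995  0.8379]
```

Emit:
{"method": "drive_tool", "body": {"translation": [[-0.23,0.6,0.4],[0,0,0.44],[0,0,0.1],[0,0,0.1],[0,0,0.1]], "turn": [0,0,0,0,0], "fingers": [1,1,1,1,1], "force": 6}}

```text
clock: 18.92
tool_pos: [0.5426, 0.1857, 0.165]
tcp_rot: [0.319, -3.124, 0.001]
wrist_force: [-4.9, -2.4, 2.2]
grip_width: 0.0334
```

Emit:
{"method": "drive_tool", "body": {"translation": [[0,0,0.1],[0,0,0.1],[0,0,0.08],[0,0,0]], "turn": [0,0,0,0], "fingers": [1,1,1,1]}}

```text
clock: 19.42
tool_pos: [0.5434, 0.1865, 0.1566]
tcp_rot: [-0.321, 3.125, -0.0]
wrist_force: [-1.3, -0.8, -0.4]
grip_width: 0.0331
```

Run:
```python
from h import *
rel()
look(9,(.56,.19,.16),40)
```

```text
t 19.425 pos [0.5434 0.1865 0.1566] xang -2.9371436019032355 tilt [-0.0004 -0.     -1.    ] w 0.03312973156051822 F [-1.3452 -0.7657 -0.4062]
top crop origin 209 195 scale 5.0
side crop origin 227 152 scale 5.0
```

View pics/c9.png

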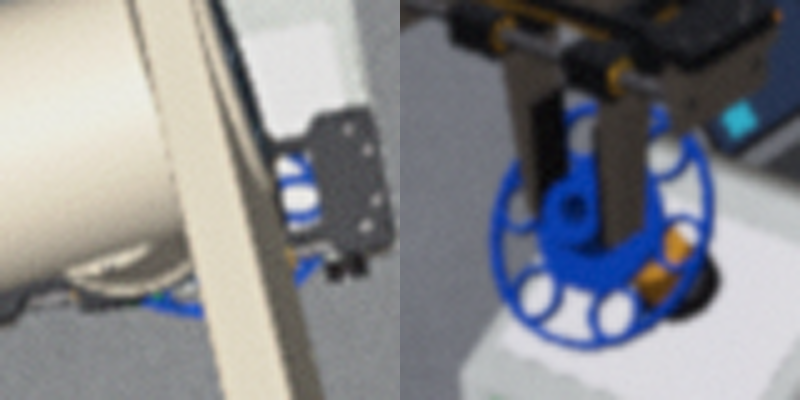

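```bash
cat >> h.py <<'E'
def bluefit(k):
    p,d=load('side',k); h=cv2.cvtColor(p,cv2.COLOR_BGR2HSV); m=cv2.inRange(h,(105,150,60),(125,255,255)); 
    m[:,:310 if 0 else 0]=0; W=cloud('side',d); s=read_state()['tool_pos']
    q=W[(m>0)&(d>0)]; q=q[np.linalg.norm(q-s,axis=1)<.09]
    for _ in range(4):
        c=q.mean(0); n=np.linalg.svd(q-c)[2][2]; n*=np.sign(n[2]); r=(q-c)@n; q=q[abs(r)<.004] if _ else q[r<np.percentile(r,75)]
    print('blue plane',len(q),'n',n,'tilt',np.degrees(np.arccos(n[2])),'yaw',np.arctan2(-n[1],-n[0]),'tcp above',(s-c)@n)
E
python3 -c "
from h import *
bluefit(9)"
```

```text
blue plane 430 n [-0.73746525 -0.14346229  0.6599724 ] tilt 48.702231939847216 yaw 0.1921346080417293 tcp above 0.009299318570632204
```

Run:
```python
from h import *
p,d=load('side',9); h=cv2.cvtColor(p,cv2.COLOR_BGR2HSV); m=cv2.inRange(h,(105,150,60),(125,255,255)); W=cloud('side',d); s=read_state()['tool_pos']
m[:165]=0;m[:,:320]=m[:,:320]; m[:,375:]=0
ys,xs=np.nonzero(m); print(xs.min(),xs.max(),ys.min(),ys.max())
hull=cv2.convexHull(np.stack([xs,ys],1).astype(np.float32)); print('obs',cv2.fitEllipse(hull))
for a in(25,30,35,40,45,50):
    t=np.radians(a); y=.2037; n=np.array([-np.sin(t)*np.cos(y),-np.sin(t)*np.sin(y),np.cos(t)]); e=np.array([-.202,.979,0]); f=np.cross(e,n)
    c=s+[0,0,.004]-.014*n
    P=np.array([proj('side',c+.061*(np.cos(q)*e+np.sin(q)*f)) for q in np.linspace(0,6.2,60)],np.float32)
    print(a,cv2.fitEllipse(P),P.min(0),P.max(0))
q=W[(m>0)&(d>0)]; r=np.linalg.norm(q-s,axis=1); q=q[(r>.04)&(r<.075)]
for _ in range(3):
    c=q.mean(0); n=np.linalg.svd(q-c)[2][2]; n*=np.sign(n[2]); q=q[abs((q-c)@n)<.006]
print(len(q),n,np.degrees(np.arccos(n[2])))
```

```text
245 372 173 220
obs ((305.3362121582031, 192.9071807861328), (60.88076400756836, 126.8412094116211), 83.77779388427734)
25 ((265.0157470703125, 198.81201171875), (38.30863571166992, 51.70877456665039), 62.399925231933594) [240.47119 178.0479 ] [289.5861  219.58704]
30 ((265.36199951171875, 198.36647033691406), (39.76801300048828, 51.659019470214844), 55.76006317138672) [241.26572 176.44841] [289.45822 220.30508]
35 ((265.6883239746094, 197.885009765625), (40.928504943847656, 51.62196731567383), 48.40316390991211) [242.08441 174.91861] [289.2638  220.84773]
40 ((265.9910888671875, 197.37258911132812), (41.777442932128906, 51.602779388427734), 40.36222839355469) [242.93616 173.5097 ] [289.06473 221.21265]
45 ((266.2668762207031, 196.8345489501953), (42.30478286743164, 51.605960845947266), 31.777790069580078) [243.73119 172.2331 ] [288.80038 221.40376]
50 ((266.5126953125, 196.27664184570312), (42.505123138427734, 51.6332893371582), 22.90474510192871) [244.52013 171.09946] [288.49698 221.43086]
229 [-0.73533768 -0.1468683   0.6615952 ] 48.57835467225525
```

Emit:
{"method": "drive_tool", "body": {"translation": [[0,0,-0.5],[0,0,-0.4],[-0.2,0.03,0],[-0.19,0.02,0],[0,0,0.2]], "turn": [0,0,0,0,0], "fingers": [1,1,1,1,1], "force": 10}}

```text
clock: 20.15
tool_pos: [0.555, 0.1905, 0.1775]
tcp_rot: [-0.321, 3.125, 0.0]
wrist_force: [-0.5, -0.5, -1.3]
grip_width: 0.0334
```

Run:
```python
from h import *
rel()
look(10,(.565,.19,.165),34,560)
cv2.imwrite('pics/c10.png',cv2.imread('pics/c10.png')[:,560:])
```

```text
t 20.15 pos [0.555  0.1905 0.1775] xang -2.9371548517243307 tilt [-0.0006  0.0001 -1.    ] w 0.03339852018025906 F [-0.4886 -0.4551 -1.3204]
top crop origin 215 199 scale 8.235294117647058
side crop origin 235 155 scale 8.235294117647058
```

View pics/c10.png

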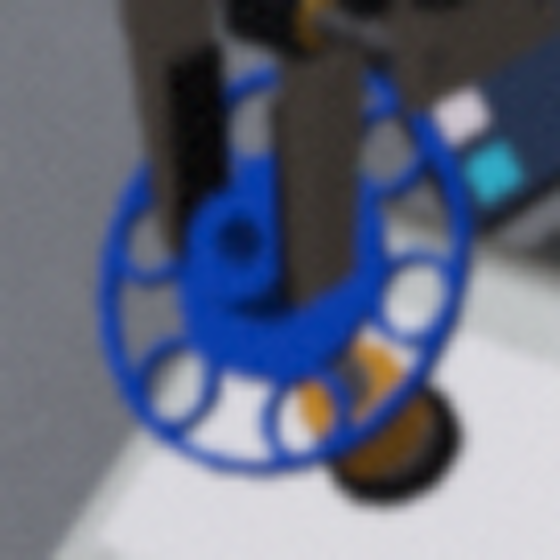

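Emit:
{"method": "drive_tool", "body": {"translation": [[-0.06,-0.02,0.12],[-0.05,0,0.1],[-0.05,0,0.087],[-0.05,0,0.087],[0,0,0]], "turn": [0,0,0,0,0], "fingers": [1,1,1,1,1], "force": 5}}

```text
clock: 20.88
tool_pos: [0.5603, 0.1909, 0.1655]
tcp_rot: [0.32, -3.124, 0.0]
wrist_force: [-2.1, 0.5, -1.8]
grip_width: 0.0335
```

Emit:
{"method": "drive_tool", "body": {"translation": [[-0.05,0,0.087],[-0.05,0,0.087],[-0.05,0,0.087],[0,0,0]], "turn": [0,0,0,0], "fingers": [1,1,1,1]}}

```text
clock: 21.38
tool_pos: [0.5651, 0.1919, 0.1578]
tcp_rot: [0.32, -3.125, 0.0]
wrist_force: [-1.6, 0.6, -1.1]
grip_width: 0.0334
```

Run:
```python
from h import *
rel()
look(11,(.57,.19,.16),34,400)
cv2.imwrite('pics/c11.png',cv2.imread('pics/c11.png')[:,400:])
```

```text
t 21.375 pos [0.5651 0.1919 0.1578] xang -2.9372035708721644 tilt [ 0.0002 -0.0001 -1.    ] w 0.03338522043360444 F [-1.5692  0.6481 -1.1284]
top crop origin 215 197 scale 5.882352941176471
side crop origin 236 156 scale 5.882352941176471
```

View pics/c11.png

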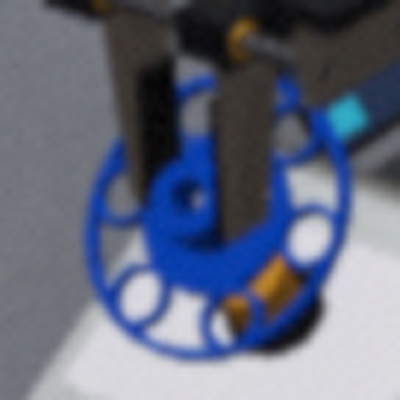

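Emit:
{"method": "drive_tool", "body": {"translation": [[-0.083,0,0.144],[-0.083,0,0.144],[-0.083,0,0.144],[-0.083,0,0.144],[0,0,0]], "turn": [0,0,0,0,0], "fingers": [1,1,1,1,1]}}

```text
clock: 22.1
tool_pos: [0.5755, 0.1941, 0.1407]
tcp_rot: [-0.32, 3.124, 0.0]
wrist_force: [2.4, 1.6, 1.1]
grip_width: 0.0334
```

Run:
```python
from h import *
rel()
look(12,(.58,.19,.15),34,400)
cv2.imwrite('pics/c12.png',cv2.imread('pics/c12.png')[:,400:])
```

```text
t 22.1 pos [0.5755 0.1941 0.1407] xang -2.9372370845513247 tilt [-0.001   0.0002 -1.    ] w 0.03336062835651167 F [2.4497 1.5679 1.1299]
top crop origin 216 194 scale 5.882352941176471
side crop origin 240 158 scale 5.882352941176471
```

View pics/c12.png

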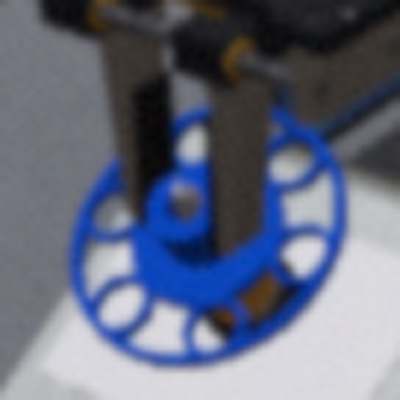

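Emit:
{"method": "drive_tool", "body": {"translation": [[-0.083,0,0.144],[-0.083,0,0.144],[-0.05,0,0.087],[0,0,0]], "turn": [0,0,0,0], "fingers": [1,1,1,1]}}

```text
clock: 22.7
tool_pos: [0.5812, 0.1953, 0.1292]
tcp_rot: [0.32, -3.125, -0.0]
wrist_force: [2.5, 3.5, 0.2]
grip_width: 0.0338
```

Emit:
{"method": "drive_tool", "body": {"translation": [[-0.04,0,0.07],[0,0,0]], "turn": [0,0], "fingers": [1,1]}}

```text
clock: 22.95
tool_pos: [0.5823, 0.1955, 0.1273]
tcp_rot: [0.321, -3.125, 0.0]
wrist_force: [3.3, 2.3, 0.0]
grip_width: 0.0334
```

Emit:
{"method": "drive_tool", "body": {"translation": [[-0.08,0.03,0.05],[-0.04,0,0.07],[0,0,0]], "turn": [0,0,0], "fingers": [1,1,1]}}

```text
clock: 23.32
tool_pos: [0.5842, 0.1961, 0.1246]
tcp_rot: [0.321, -3.122, 0.002]
wrist_force: [-5.5, -4.1, 16.3]
grip_width: 0.0332
```

Emit:
{"method": "drive_tool", "body": {"translation": [[-0.04,0,0.07],[0,0,0]], "turn": [0,0], "fingers": [1,1]}}

```text
clock: 23.58
tool_pos: [0.5845, 0.1962, 0.1242]
tcp_rot: [0.32, -3.12, 0.003]
wrist_force: [-15.8, -5.9, 32.5]
grip_width: 0.0333
```

Run:
```python
from h import *
rel()
n=np.array([-.4896,-.1011,.866]);S=np.array([.6069,.2008,.0935]); e=np.array([-.202,.979,0]); f=np.cross(e,n)
p,d=camera('side'); np.savez('side13.npz',p=p,d=d)
h=cv2.cvtColor(p,cv2.COLOR_BGR2HSV); m=cv2.inRange(h,(105,150,60),(125,255,255)); m[:,:235]=0; m[:,305:]=0; m[:165]=0; m[240:]=0
N,l,st,ce=cv2.connectedComponentsWithStats(m); i=1+np.argmax(st[1:,4]); print('blue bbox',st[i][0],st[i][0]+st[i][2]-1,st[i][1],st[i][1]+st[i][3]-1)
for k in(.022,.026,.03,.035):
    a=np.array([proj('side',S+kk*n+.061*(np.cos(q)*e+np.sin(q)*f)) for kk in(k,k+.006) for q in np.linspace(0,6.28,90)]); print(k,a.min(0),a.max(0))
```

```text
t 23.575 pos [0.5845 0.1962 0.1242] xang -2.9370157735467126 tilt [ 0.0049 -0.0012 -1.    ] w 0.033293885263096255 F [-15.8356  -5.931   32.5273]
blue bbox 263 299 190 222
0.022 [254.0009 180.2593] [301.5276 223.9328]
0.026 [253.3726 179.3605] [301.0081 223.112 ]
0.03 [252.7411 178.4574] [300.4861 222.287 ]
0.035 [251.9474 177.3222] [299.8298 221.2498]
```

Emit:
{"method": "drive_tool", "body": {"translation": [[0.03,0,-0.1],[0,0,0]], "turn": [0,0], "fingers": [1,1], "force": 3}}

```text
clock: 23.88
tool_pos: [0.5842, 0.1962, 0.125]
tcp_rot: [0.32, -3.122, 0.002]
wrist_force: [-7.3, -3.6, 13.6]
grip_width: 0.0336
```

Emit:
{"method": "drive_tool", "body": {"translation": [[0.03,0,-0.07],[0,0,0]], "turn": [0,0], "fingers": [1,1]}}

```text
clock: 24.12
tool_pos: [0.5846, 0.1968, 0.1263]
tcp_rot: [0.32, -3.124, 0.0]
wrist_force: [0.7, 0.6, -0.5]
grip_width: 0.0337
```

```bash
cat >> h.py <<'E'
def discpose(tag):
    p,d=camera('side'); np.savez(f'side{tag}.npz',p=p,d=d)
    h=cv2.cvtColor(p,cv2.COLOR_BGR2HSV); m=cv2.inRange(h,(105,110,50),(125,255,255)); m[:,:235]=0; m[:,310:]=0; m[:160]=0; m[240:]=0
    ys,xs=np.nonzero(m); print('blue',xs.min(),xs.max(),ys.min(),ys.max())
    for y in range(ys.min(),ys.max()+1): print(y,''.join('#' if q else '.' for q in m[y,240:306]))
E
python3 -c "
from h import *
rel(); discpose(14)"
```

```text
t 24.125 pos [0.5846 0.1968 0.1263] xang -2.9372216500713373 tilt [ 0.001  -0.0002 -1.    ] w 0.03367494473659628 F [ 0.7268  0.6046 -0.451 ]
blue 254 300 177 221
177 ..................................................#...............
178 ..................................................##..............
179 ..................................................#...............
180 ....................................##...........###..............
181 ..................................####..........#####.............
182 ...............................#######..........######............
183 ...............................####...............######..........
184 ................................#.................#######.........
185 .................................................#########........
186 ................................................###....###........
187 ................................................#.......###.......
188 ......................#.................................###.......
189 .....................##..........######.................####......
190 ..........
[... 1557 characters left out ...]
...........###.......##....############........##............
213 ................###.......#.......##########.......##.............
214 .................##......##.......##.....####....###..............
215 ..................#.....##.......##......###...####...............
216 ...................#####.........#.......###..###.................
217 ...................####..........#.......#######..................
218 .....................##..........#.......#####....................
219 ......................###........##.....####......................
220 ........................######..##########........................
221 ..........................#############...........................
```

```bash
cat >> h.py <<'E'
def rimfit(tag,kk=(.022,.027,.032)):
    p=np.load(f'side{tag}.npz')['p']; h=cv2.cvtColor(p,cv2.COLOR_BGR2HSV); m=cv2.inRange(h,(105,110,50),(125,255,255))
    m[:,:235]=0; m[:,310:]=0; m[:179]=0; m[240:]=0
    P=[]
    for y in range(179,235):
        x=np.nonzero(m[y])[0]
        if len(x):
            if y>=188: P.append((x.min()-.5,y))
            if y>=185: P.append((x.max()+.5,y))
    for u in range(250,302):
        y=np.nonzero(m[:,u])[0]
        if len(y) and 258<u<296: P.append((u,y.max()+.5))
    for u in range(271,278):
        y=np.nonzero(m[:,u])[0]; P.append((u,y.min()-.5))
    P=np.array(P,np.float32); P=P[P[:,1]>178]
    P=cv2.convexHull(P)[:,0]
    E=cv2.fitEllipse(P); print('fit',E,len(P))
    S=np.array([.6069,.2008,.0935])
    for t in(27,30,33,36):
        t_=np.radians(t); n=np.array([-np.sin(t_)*.979,-np.sin(t_)*.202,np.cos(t_)]); n0=np.array([-.4896,-.1011,.866]); e=np.array([-.202,.979,0]); f=np.cross(e,n)
        for k in kk:
            a=np.array([proj('side',S+k*n0+q*n+.061*(np.cos(w)*e+np.sin(w)*f)) for q in(0,.006) for w in np.linspace(0,6.28,90)],np.float32)
            print(t,k,cv2.fitEllipse(cv2.convexHull(a)))
E
python3 -c "
from h import *
rimfit(14)"
```

```text
fit ((277.0522155761719, 200.43502807617188), (39.791481018066406, 50.48612976074219), 58.20960998535156) 25
27 0.022 ((277.7934875488281, 202.07835388183594), (39.64442825317383, 50.14878463745117), 60.80986022949219)
27 0.027 ((277.0757141113281, 201.00302124023438), (39.70596694946289, 50.307464599609375), 60.80825424194336)
27 0.032 ((276.35345458984375, 199.92098999023438), (39.76750183105469, 50.467166900634766), 60.80669403076172)
30 0.022 ((277.7879333496094, 202.0986328125), (40.42814636230469, 50.117618560791016), 56.67436218261719)
30 0.027 ((277.0702819824219, 201.02328491210938), (40.494728088378906, 50.27590560913086), 56.68083190917969)
30 0.032 ((276.3481140136719, 199.94122314453125), (40.56134796142578, 50.435203552246094), 56.687286376953125)
33 0.022 ((277.7825622558594, 202.11734008789062), (41.10832595825195, 50.090755462646484), 52.25647735595703)
33 0.027 ((277.0649719238281, 201.04196166992188), (41.179691314697266, 50.24874496459961), 52.27210998535156)
33 0.032 ((276.3429260253906, 199.95985412597656), (41.25115203857422, 50.40774917602539), 52.287628173828125)
36 0.022 ((277.77728271484375, 202.13465881347656), (41.68302917480469, 50.06961441040039), 47.55781555175781)
36 0.027 ((277.059814453125, 201.0592041015625), (41.75886535644531, 50.22751235961914), 47.58369445800781)
36 0.032 ((276.33782958984375, 199.97703552246094), (41.834835052490234, 50.386417388916016), 47.60934066772461)
```

Emit:
{"method": "drive_tool", "body": {"translation": [[-0.03,0,0.06],[0,0,0],[0,0,0],[0,0,0]], "turn": [0,0,0,0], "fingers": [1,1,0.45,0.45]}}

```text
clock: 24.68
tool_pos: [0.5852, 0.1969, 0.1255]
tcp_rot: [0.32, -3.123, 0.001]
wrist_force: [-6.1, -1.1, 9.5]
grip_width: 0.0343
```

Emit:
{"method": "drive_tool", "body": {"translation": [[0,0,-0.5],[0,0,-1],[0,0,-1],[0,0,-1]], "turn": [0,0,0,0], "fingers": [0.4,0.4,0.4,0.4]}}

```text
clock: 25.18
tool_pos: [0.5863, 0.1973, 0.2317]
tcp_rot: [-0.321, 3.124, 0.0]
wrist_force: [-0.5, 0.0, -0.1]
grip_width: 0.0552
```

```bash
python3 - <<'E' | head -80
from h import *
rel(); discpose(15); rimfit(15,(.022,.027))
E
```

```text
t 25.175 pos [0.5863 0.1973 0.2317] xang -2.9371246869541716 tilt [-0.0009  0.0001 -1.    ] w 0.05515263794051182 F [-0.5432  0.0249 -0.1182]
blue 253 309 160 222
160 ...................................................###############
161 ...................................................###############
162 ...................................................###############
163 ..................................................################
164 .....................................................#############
165 ................................................#.....############
166 ..............................................##.......###########
167 .............................................##........###########
168 .............................................##........###########
169 .............................................##........###########
170 ..............................................#........###########
171 ..............................................##......############
172 ...............................................#.....#...#########
173 ..........
[... 3821 characters left out ...]
, 50.307464599609375), 60.80825424194336)
30 0.022 ((277.7879333496094, 202.0986328125), (40.42814636230469, 50.117618560791016), 56.67436218261719)
30 0.027 ((277.0702819824219, 201.02328491210938), (40.494728088378906, 50.27590560913086), 56.68083190917969)
33 0.022 ((277.7825622558594, 202.11734008789062), (41.10832595825195, 50.090755462646484), 52.25647735595703)
33 0.027 ((277.0649719238281, 201.04196166992188), (41.179691314697266, 50.24874496459961), 52.27210998535156)
36 0.022 ((277.77728271484375, 202.13465881347656), (41.68302917480469, 50.06961441040039), 47.55781555175781)
36 0.027 ((277.059814453125, 201.0592041015625), (41.75886535644531, 50.22751235961914), 47.58369445800781)
```

Run:
```python
from h import *
n=np.array([-.4896,-.1011,.866])
p,d=camera('side'); q,dt=camera('top'); np.savez('top15.npz',p=q,d=dt)
for cam,p,d in(('side',p,d),('top',q,dt)):
    W=cloud(cam,d); h=cv2.cvtColor(p,cv2.COLOR_BGR2HSV); b=cv2.inRange(h,(105,150,60),(125,255,255)); b=cv2.erode(b,np.ones((2,2)))>0
    r=np.linalg.norm(W-np.array([.596,.199,.112]),axis=2)
    B=W[b&(d>0)&(r<.066)]@n
    g=(p.min(2)>195)&(d>0)&(r<.11)&(W[...,2]>.03); G=W[g]; c=G@n
    md=np.median(c[abs(c-np.median(c))<.01])
    print(cam,len(B),len(G),'slope',md,'blue hist',np.round(np.percentile(B-md,[5,15,30,50,70,85,95])*1e3,1))
```

```text
side 479 1109 slope -0.24640702666829026 blue hist [39.2 40.8 42.5 44.2 46.9 62.2 65.5]
top 13 590 slope -0.24502467501398809 blue hist [40.7 42.  42.6 43.3 44.2 45.2 46.6]
```

Run:
```python
from h import *
for cam,k,(u,v),r in(('top',0,(373,231),12),('side',0,(373,300),14)):
    p=load(cam,k)[0]; s=p[v-r:v+r+1,u-r:u+r+1].astype(int)
    bg=np.median(p[v-30:v+30,u-30:u+30].reshape(-1,3),0)
    m=(np.abs(s-bg).sum(2)>60).astype(np.uint8)
    cs=max(cv2.findContours(m,cv2.RETR_EXTERNAL,cv2.CHAIN_APPROX_NONE)[0],key=cv2.contourArea)
    x,y,w,h=cv2.boundingRect(cs); print(cam,'bbox',x+u-r,y+v-r,w,h)
    cx,cy=x+u-r+(w-1)/2,y+v-r+(h-1)/2
    print(' mid-height',onz(cam,cx,cy,.008), 'top',onz(cam,cx,cy,.016))
    # predicted bbox for centre guess
    for C in([.592,-.124],[.595,-.127]):
        a=np.array([proj(cam,np.array([C[0]+.022*np.cos(q),C[1]+.022*np.sin(q),z])) for z in(0,.016) for q in np.linspace(0,6.28,60)])
        print(C,a.min(0),a.max(0))
rel((.592,-.124,.10),(.592,-.124,.004))
```

```text
top bbox 364 223 17 17
 mid-height [ 0.59479854 -0.12550239  0.008     ] top [ 0.59377476 -0.12447259  0.016     ]
[0.592, -0.124] [363.22348865 223.72616838] [379.79805679 240.17779599]
[0.595, -0.127] [364.29960307 222.66407148] [380.88371184 239.12167518]
side bbox 363 291 21 20
 mid-height [ 0.5966764  -0.12855432  0.008     ] top [ 0.58977502 -0.13430506  0.016     ]
[0.592, -0.124] [359.92130469 291.14380392] [380.27125663 309.90321012]
[0.595, -0.127] [361.83091761 291.20831891] [382.2028494  309.97139947]
t 25.325 pos [0.5872 0.1976 0.232 ] xang -2.937162080408863 tilt [-0.004   0.0005 -1.    ] w 0.05512005745042706 F [-0.022   1.1531 -0.2714]
(0.592, -0.124, 0.1) -> [  2.0362 -10.5303   4.3877]
(0.592, -0.124, 0.004) -> [  2.0489 -10.5318   7.5877]
```

Emit:
{"method": "drive_tool", "body": {"translation": [[0.17,-0.97,0],[0.17,-0.97,0],[0.17,-0.97,0],[0.17,-0.97,0],[0.17,-0.97,0.4]], "turn": [0,0,0,0,0], "fingers": [0.3,0.3,0.3,0.3,0.3]}}

```text
clock: 25.95
tool_pos: [0.5905, 0.0486, 0.2173]
tcp_rot: [-0.321, 3.125, -0.0]
wrist_force: [-0.1, 0.2, -0.2]
grip_width: 0.064
```

Emit:
{"method": "drive_tool", "body": {"translation": [[0.17,-0.97,0.8],[0.17,-0.97,0.9],[0.17,-0.97,0.9],[0.17,-0.97,0.9],[0.17,-0.97,0.5]], "turn": [0,0,0,0,0], "fingers": [0.3,0.3,0.3,0.3,0.3]}}

```text
clock: 26.58
tool_pos: [0.5934, -0.0988, 0.0952]
tcp_rot: [0.32, -3.122, -0.001]
wrist_force: [0.8, 0.1, -0.1]
grip_width: 0.0642
```

Run:
```python
from h import *
rel((.5955,-.1265,.004))
look(16,(.59,-.12,.02),40,400)
```

```text
t 26.575 pos [ 0.5934 -0.0988  0.0952] xang -2.9371587935289796 tilt [ 0.0032  0.0013 -1.    ] w 0.06417723656075142 F [ 0.8226  0.1104 -0.1436]
(0.5955, -0.1265, 0.004) -> [ 0.1104 -0.9208  3.0401]
top crop origin 330 192 scale 5.0
side crop origin 328 255 scale 5.0
```

View pics/c16.png

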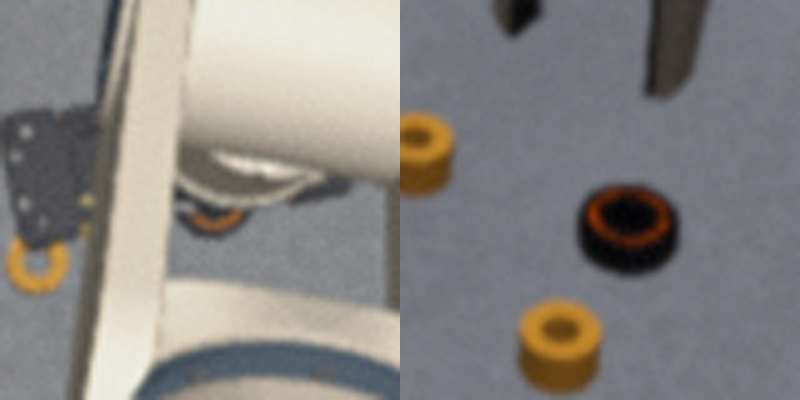

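Collar with the orange line lies at side (628,228) in the crop, the open fingers coming down over it. Grasp it.

Emit:
{"method": "drive_tool", "body": {"translation": [[0.11,-0.92,0.8],[0,0,1],[0,0,1],[0,0,0.24],[0,0,0]], "turn": [0,0,0,0,0], "fingers": [0.3,0.3,0.3,0.3,1], "force": 15}}

```text
clock: 27.3
tool_pos: [0.5974, -0.1253, 0.0069]
tcp_rot: [0.321, -3.125, -0.0]
wrist_force: [0.6, -1.0, -0.2]
grip_width: 0.0562
```

Emit:
{"method": "drive_tool", "body": {"translation": [[0,0,0],[0,0,0],[0,0,-0.5],[0,0,-1],[0,0,-1]], "turn": [0,0,0,0,0], "fingers": [1,1,1,1,1]}}

```text
clock: 27.92
tool_pos: [0.5975, -0.1259, 0.0838]
tcp_rot: [-0.32, 3.125, -0.0]
wrist_force: [-0.7, -0.7, 0.0]
grip_width: 0.0429
```

Run:
```python
from h import *
rel((.556,.1903,.2))
```

```text
t 27.925 pos [ 0.5975 -0.1259  0.0838] xang -2.937269516978472 tilt [-0.0004 -0.0002 -1.    ] w 0.04290104674099866 F [-0.6556 -0.7411  0.0238]
(0.556, 0.1903, 0.2) -> [-0.7869 10.6007 -3.876 ]
```

Emit:
{"method": "drive_tool", "body": {"translation": [[-0.07,0.96,-0.7],[-0.07,0.96,-0.7],[-0.07,0.96,-0.7],[-0.07,0.96,-0.7],[-0.07,0.96,-0.7]], "turn": [0,0,0,0,0], "fingers": [1,1,1,1,1]}}

```text
clock: 28.55
tool_pos: [0.5782, 0.0181, 0.1889]
tcp_rot: [-0.32, 3.124, -0.0]
wrist_force: [0.1, -0.4, -1.3]
grip_width: 0.0434
```

Emit:
{"method": "drive_tool", "body": {"translation": [[-0.07,0.96,-0.35],[-0.07,0.96,0],[-0.07,0.96,0],[-0.07,0.96,0],[-0.07,0.96,0]], "turn": [0,0,0,0,0], "fingers": [1,1,1,1,1]}}

```text
clock: 29.18
tool_pos: [0.5593, 0.1613, 0.1987]
tcp_rot: [-0.32, 3.124, 0.0]
wrist_force: [0.0, -0.0, -1.1]
grip_width: 0.043
```

Emit:
{"method": "drive_tool", "body": {"translation": [[-0.09,1,0],[0,0,0.5],[0,0,0.4],[0,0,0]], "turn": [0,0,0,0], "fingers": [1,1,1,1]}}

```text
clock: 29.68
tool_pos: [0.5554, 0.1892, 0.1693]
tcp_rot: [0.319, -3.123, 0.001]
wrist_force: [-1.1, 0.2, 0.5]
grip_width: 0.0431
```

Run:
```python
from h import *
rel((.556,.1903,.17))
```

```text
t 29.675 pos [0.5554 0.1892 0.1693] xang -2.9380399463082667 tilt [ 0.002  -0.0004 -1.    ] w 0.04310014815388054 F [-1.0665  0.2145  0.5133]
(0.556, 0.1903, 0.17) -> [-0.026   0.0314 -0.022 ]
```

Emit:
{"method": "drive_tool", "body": {"translation": [[0,0,0.08],[0,0,0.08],[0,0,0.08],[0,0,0]], "turn": [0,0,0,0], "fingers": [1,1,1,1], "force": 5}}

```text
clock: 30.18
tool_pos: [0.5559, 0.1901, 0.1629]
tcp_rot: [0.32, -3.125, 0.0]
wrist_force: [-1.9, -1.4, 1.1]
grip_width: 0.0438
```

Run:
```python
from h import *
rel()
look(17,(.56,.19,.165),26,500)
cv2.imwrite('pics/c17.png',cv2.imread('pics/c17.png')[:,500:])
```

```text
t 30.175 pos [0.5559 0.1901 0.1629] xang -2.9372667736520635 tilt [ 0.0006 -0.0002 -1.    ] w 0.0437918261115386 F [-1.9409 -1.4046  1.1205]
top crop origin 223 209 scale 9.615384615384615
side crop origin 241 164 scale 9.615384615384615
```

View pics/c17.png

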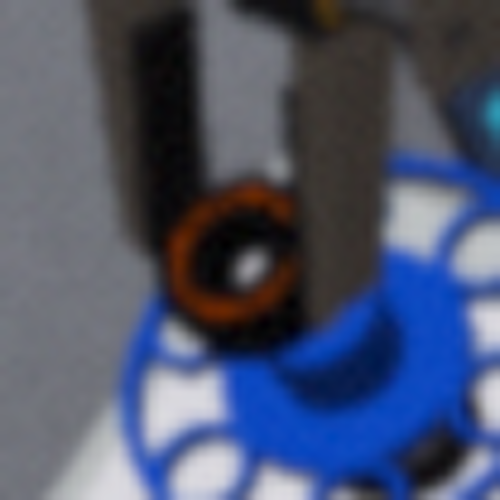

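Emit:
{"method": "drive_tool", "body": {"translation": [[0,0,-0.35],[-0.14,0,0],[-0.13,0,0],[0,0,0.15],[0,0,0]], "turn": [0,0,0,0,0], "fingers": [1,1,1,1,1], "force": 8}}

```text
clock: 30.9
tool_pos: [0.5636, 0.1918, 0.1684]
tcp_rot: [0.32, -3.124, 0.0]
wrist_force: [0.2, 0.9, -0.9]
grip_width: 0.044
```

Run:
```python
from h import *
rel()
p,d=camera('side'); np.savez('side18.npz',p=p,d=d); h=cv2.cvtColor(p,cv2.COLOR_BGR2HSV)
m=cv2.inRange(h,(0,120,50),(16,255,255)); m[:170]=0;m[205:]=0;m[:,:250]=0;m[:,285:]=0
ys,xs=np.nonzero(m); print('orange u',xs.min(),xs.max(),'v',ys.min(),ys.max())
print(cv2.fitEllipse(cv2.convexHull(np.stack([xs,ys],1).astype(np.float32))))
S=np.array([.6069,.2008,.0935]); T=S+.074*np.array([-.4896,-.1011,.866]); print('tip px',proj('side',T))
s=read_state()['tool_pos']
for a in(20,30,40):
    t=np.radians(a); n=np.array([-np.sin(t)*.979,-np.sin(t)*.202,np.cos(t)]); e=np.array([-.202,.979,0]); f=np.cross(e,n); c=s+[0,0,.005]+.006*n
    P=np.array([proj('side',c+.016*(np.cos(q)*e+np.sin(q)*f)) for q in np.linspace(0,6.2,60)],np.float32); print(a,cv2.fitEllipse(P),'bore bottom',proj('side',c-.016*n))
```

```text
t 30.9 pos [0.5636 0.1918 0.1684] xang -2.9372482955527057 tilt [ 0.0013 -0.0001 -1.    ] w 0.043962302306690085 F [ 0.2299  0.8654 -0.9174]
orange u 260 273 v 180 193
((267.05242919921875, 186.36331176757812), (12.186361312866211, 15.38352108001709), 51.88226318359375)
tip px (np.float64(270.31704354445935), np.float64(190.85550830564455))
20 ((267.3609619140625, 184.52207946777344), (9.455399513244629, 13.654826164245605), 69.20308685302734) bore bottom (np.float64(269.16499697437206), np.float64(189.0893541641624))
30 ((267.11651611328125, 184.84364318847656), (10.370548248291016, 13.6442232131958), 56.79010772705078) bore bottom (np.float64(269.58122832196284), np.float64(188.54767977576836))
40 ((266.89971923828125, 185.20486450195312), (10.959365844726562, 13.643457412719727), 41.53889846801758) bore bottom (np.float64(269.9504996366981), np.float64(187.93623683923823))
```

Emit:
{"method": "drive_tool", "body": {"translation": [[-0.05,0,0.087],[-0.05,0,0.087],[-0.05,0,0.087],[0,0,0]], "turn": [0,0,0,0], "fingers": [1,1,1,1], "force": 6}}

```text
clock: 31.45
tool_pos: [0.5684, 0.1929, 0.161]
tcp_rot: [0.32, -3.125, 0.0]
wrist_force: [0.3, -0.4, -1.1]
grip_width: 0.0437
```

Emit:
{"method": "drive_tool", "body": {"translation": [[-0.05,0,0.087],[-0.05,0,0.087],[0,0,0]], "turn": [0,0,0], "fingers": [1,1,1]}}

```text
clock: 31.82
tool_pos: [0.5713, 0.1935, 0.1558]
tcp_rot: [0.32, -3.125, 0.0]
wrist_force: [-0.4, -0.3, -0.4]
grip_width: 0.0436
```

Run:
```python
from h import *
rel()
look(19,(.57,.19,.155),26,500)
cv2.imwrite('pics/c19.png',cv2.imread('pics/c19.png')[:,500:])
```

```text
t 31.825 pos [0.5713 0.1935 0.1558] xang -2.9372581263618303 tilt [ 0.0004 -0.     -1.    ] w 0.043646093037174934 F [-0.3873 -0.2798 -0.3537]
top crop origin 224 205 scale 9.615384615384615
side crop origin 245 166 scale 9.615384615384615
```

View pics/c19.png

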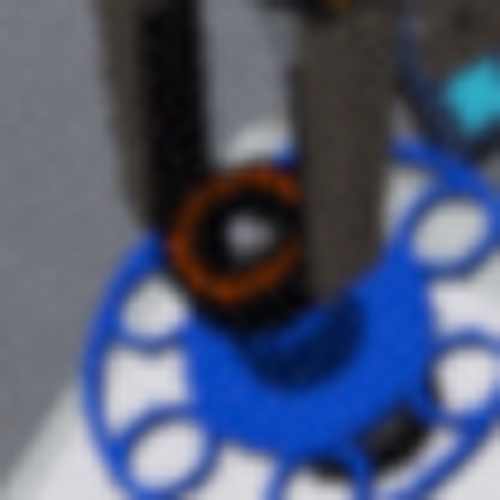

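Emit:
{"method": "drive_tool", "body": {"translation": [[-0.05,0,0.087],[-0.05,0,0.087],[0,0,0]], "turn": [0,0,0], "fingers": [1,1,1]}}

```text
clock: 32.3
tool_pos: [0.5743, 0.1941, 0.1506]
tcp_rot: [0.32, -3.125, 0.0]
wrist_force: [0.0, -0.5, -0.2]
grip_width: 0.0437
```

Emit:
{"method": "drive_tool", "body": {"translation": [[-0.05,0,0.087],[-0.02,0,0.03],[0,0,0]], "turn": [0,0,0], "fingers": [1,1,1]}}

```text
clock: 32.67
tool_pos: [0.5763, 0.1945, 0.1478]
tcp_rot: [0.321, -3.125, 0.0]
wrist_force: [-1.2, -0.8, 6.7]
grip_width: 0.0438
```

Emit:
{"method": "drive_tool", "body": {"translation": [[-0.03,0,0.05],[0,0,0]], "turn": [0,0], "fingers": [1,1]}}

```text
clock: 32.92
tool_pos: [0.5772, 0.1947, 0.1464]
tcp_rot: [0.32, -3.125, 0.0]
wrist_force: [-3.0, -0.8, 6.3]
grip_width: 0.0437
```

```bash
cat >> h.py <<'E'
def col(tag):
    rel()
    p,d=camera('side'); np.savez(f'side{tag}.npz',p=p,d=d); h=cv2.cvtColor(p,cv2.COLOR_BGR2HSV)
    m=cv2.inRange(h,(0,120,50),(16,255,255)); m[:170]=0;m[215:]=0;m[:,:250]=0;m[:,290:]=0
    ys,xs=np.nonzero(m); print('orange u',xs.min(),xs.max(),'v',ys.min(),ys.max(),cv2.fitEllipse(cv2.convexHull(np.stack([xs,ys],1).astype(np.float32))))
    S=np.array([.6069,.2008,.0935]); n=np.array([-.4896,-.1011,.866])
    for k in(.066,.07,.074): print(k,proj('side',S+k*n))
    n=np.array([-.4896,-.1011,.866]); W=cloud('side',d); r=np.linalg.norm(W-(S+.045*n),axis=2)
    b=cv2.erode(cv2.inRange(h,(105,150,60),(125,255,255)),np.ones((2,2)))>0
    print('heights from disc top, disc med',np.median(W[b&(d>0)&(r<.07)]@n),'orange',np.percentile(W[(m>0)&(d>0)]@n,[25,50,75]))
E
python3 -c "
from h import *
col(20)"
```

```text
t 32.925 pos [0.5772 0.1947 0.1464] xang -2.9371964994669146 tilt [ 0.0001 -0.0001 -1.    ] w 0.0437478667569206 F [-2.951  -0.8414  6.2944]
orange u 264 277 v 185 197 ((270.9187927246094, 191.45582580566406), (11.771405220031738, 15.039003372192383), 56.0684700012207)
0.066 (np.float64(271.53033072360483), np.float64(192.67395663919012))
0.07 (np.float64(270.92523833533926), np.float64(191.76705737906804))
0.074 (np.float64(270.31704354445935), np.float64(190.85550830564455))
heights from disc top, disc med -0.2032110630144992 orange [-0.166  -0.165  -0.1636]
```

Emit:
{"method": "drive_tool", "body": {"translation": [[0,0,0],[0,0,0],[0,0,0],[0,0,-0.5],[0,0,-1]], "turn": [0,0,0,0,0], "fingers": [0.3,0.3,0.3,0.3,0.3]}}

```text
clock: 33.6
tool_pos: [0.5766, 0.1945, 0.1911]
tcp_rot: [0.32, -3.123, 0.001]
wrist_force: [0.5, 0.4, -0.4]
grip_width: 0.0642
```

Emit:
{"method": "drive_tool", "body": {"translation": [[0,0,-1],[0,0,-1],[0.5,-0.9,-0.5],[0.5,-0.9,0],[0.5,-0.9,0]], "turn": [0,0,0,0,0], "fingers": [0.3,0.3,0.3,0.3,0.3]}}

```text
clock: 34.22
tool_pos: [0.5496, 0.1055, 0.2673]
tcp_rot: [-0.321, 3.123, 0.0]
wrist_force: [0.4, 0.8, 0.0]
grip_width: 0.0641
```

Emit:
{"method": "drive_tool", "body": {"translation": [[0.5,-0.9,0],[0.5,-0.9,0],[0.5,-0.9,0],[0,0,0],[0,0,0]], "turn": [0,0,0,0,0], "fingers": [0.3,0.3,0.3,0.3,0.3]}}

```text
clock: 34.85
tool_pos: [0.5225, 0.0182, 0.2666]
tcp_rot: [-0.32, 3.124, 0.0]
wrist_force: [0.5, 0.0, 0.4]
grip_width: 0.0642
```

Run:
```python
from h import *
col(21)
look(22,(.59,.195,.13),34,400)
```

```text
t 34.85 pos [0.5225 0.0182 0.2666] xang -2.937700198823176 tilt [-0.0012  0.0002 -1.    ] w 0.06416032129851844 F [0.543  0.0462 0.4146]
orange u 264 278 v 186 198 ((270.9149475097656, 192.11245727539062), (11.507247924804688, 15.228270530700684), 58.29108810424805)
0.066 (np.float64(271.53033072360483), np.float64(192.67395663919012))
0.07 (np.float64(270.92523833533926), np.float64(191.76705737906804))
0.074 (np.float64(270.31704354445935), np.float64(190.85550830564455))
heights from disc top, disc med -0.20309036339998063 orange [-0.1659 -0.1649 -0.1635]
top crop origin 215 191 scale 5.882352941176471
side crop origin 242 163 scale 5.882352941176471
```

View pics/c22.png

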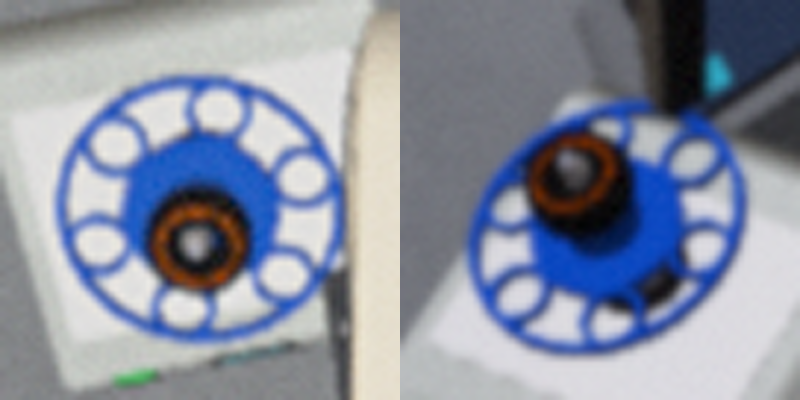

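```bash
python3 -c "
from bench import *
print(job_done())"
```

```text
the job is handed in; nothing more can be done
None
```

I put the stack back on the spindle and handed the job in at about 35 s of the 72 s: brass sleeve (the one nearest the base), then the blue disc hub up, then the black collar. The tool cannot tilt, so each ring was tilted between the pads: the sleeve against the console slope, the disc and collar against the spindle tip. Each was then led down the spindle until it met resistance, and released.

**Last checks:**
- **Disc:** its top sat 43–44 mm above the slope by depth (44 expected), tilted about 29°.
- **Collar:** its top sat 38 mm above the disc plate (38 expected), and its tilt ellipse fits about 30°.
- **Sleeve:** checked in the images just after its release. The side outline matched the seated position to within about a pixel; the top view was off by a pixel or two, which I put down to my spindle estimate.
- **Final pictures:** all three pieces are stacked and the gripper is clear. I did not check the other things on the bench again after the moves, but no contact with them showed in the forces.

**What disagreed or went wrong:**
- The disc and collar outlines in the side camera read about 3 mm higher along the spindle than the depth did. I trusted the depth and the contact force.
- The disc first tilted to about 48° and straightened as it was threaded on.
- At its stop I pressed a little too far. The wrist force peaked at about 37 N in the readings (axial part about 36 N), close to the 40 N limit if the fingertips were on the plate. I backed off at once.
- I viewed 18 pictures against the budget of 10.

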